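# Aim the curing lamp at the crown

### The job

Take the curing lamp (the handle with the bent light guide) out of its charging stand, tip it forward by about 45 degrees and hold it in the air with its lens looking slantwise down at the crown on the model stand, the beam centred on the crown and the lens about 5 cm from it. Finish while holding it there, still and touching nothing else. Leave the wax knife in the other socket and do not push the model stand or other things about.

Things in the scene. Friction and masses are not known exactly. Their poses are not given: they have to be found in the camera images.
- lamp: Curing lamp, about 0.16 kg, loose, upright in either socket, underside 10 mm above the table, axes as the stand's. Aluminium handle 28 (x) x 26 (y) x 115 mm tall; on top a black 12 mm thick light guide rises and bends square to the front (+x), ending in an 18 mm wide lens hood; highest point 139 mm. Origin: centre of the handle's underside; z up the handle; +x: the way the lens looks (the beam).
- lamp_lens (a point): Centre of the lamp's lens, at (55, 0, 130) mm in the lamp's frame; axes as the lamp's: the beam leaves along +x.
- lamp_grip (a point): Point on the handle's axis, 88 mm above its underside (48 mm above the stand's top while docked): a good place to grip across the flat sides (26 mm, along y). The guide reaches 48 mm above this point, so a gripper inclined 15 to 30 degrees, coming from behind (-x) and above, has more room than one straight above. Axes as the lamp's.
- stand: Grey charging stand fixed to the table, 76 (x) x 170 (y) x 50 mm tall, with two sockets 40 mm deep at y = +45 and -45 mm, 1 mm wider than the handles on every side; things are drawn straight up. Origin: centre of its underside; its +x, the way the docked lamp looks, points away from the robot within 35 degrees.
- wax_knife: Cordless wax knife, the same handle as the lamp's (28 x 26 x 115 mm) but with a straight short steel blade on top, 153 mm tall in all; stands in the other socket, 90 mm from the lamp. Loose; stays there. Origin: centre of its underside.
- model_stand: Heavy model stand, 0.9 kg, loose: dark round foot 90 mm across, 20 mm post, round plate 64 mm across at 60 mm height, on it a tan stone block 36 x 50 mm up to 78 mm, with one white crown in the middle (13 mm wide, top at 90 mm) and two low tan stumps (82 mm). Origin: centre of the foot's underside. The lamp may come from any side.
- crown_top (a point): Centre of the crown's top, 90 mm above the table on the model stand's axis.
- bowl: Green mixing bowl, 110 mm across, 55 mm tall, loose bystander. Origin: centre of its underside.
- jar: Closed white jar, 56 mm across, 85 mm tall, loose bystander. Origin: centre of its underside.
- arch_model: Tan dental-arch model lying on the table, 60 x 64 mm, 24 mm tall, loose bystander. Origin: centre of its underside.
Not all that is in view belongs to the job. There is more than one size of the lamp; the job needs the smaller.

How it is judged:
By the outcome, as a careful person would: the job done as asked, in the order asked, and still so for the second after the job is handed in, while the arm keeps its last pose, push and grip.
It also fails if it takes over 35 s, if anything falls off the work surface, if the arm or the gripper's body presses on something with over 40 N, if the wrist force passes 120 N, or if a joint passes its speed limit or range.

### The arm

A 6-joint arm with a two-finger parallel gripper is mounted at the origin on the work surface. World frame = base frame: x ahead of the robot, y to its left, z up, the work surface at z = 0. Lengths are in m, angles in rad, forces in N, time in s.
With the tool pointing down it reaches from about 0.25 to 0.775 m from the base axis. Payload 4 kg.
Tool frame: the origin (TCP) lies midway between the tips of the shut fingers; the grasp point (between the pads) lies 19 mm behind it (robot.tcp_to_grasp is the distance from the TCP to the grasp point, in m); x points along the fingers, y is the direction in which the jaws open and shut, and the axes are right-handed (so a half turn about x gives the same grasp; the last joint's range is limited). The gripper opens to 94 mm and grips with 3 to 60 N. Pads are 16 mm wide; open, the fingers measure 119 mm over their backs; the gripper's body (75 mm by 177 mm) begins 78 mm behind the grasp point.
Start: joints at [-1.348, 0.087, 1.371, -0, 1.684, -0.103], TCP at [0.176, -0.521, 0.206] pointing down, gripper open.
Joint ranges: [-3.1, 3.1], [-0.76, 2.03], [0.27, 2.55], [-1.08, 4.22], [0.17, 2.65], [-2.57, 2.57]. Speed limits (rad/s): [2.79, 2.79, 3.14, 3.14, 3.14, 3.14].

### API

Orientations are given as [roll, pitch, yaw] about the fixed x, y, z axes, in that order (R = Rz(yaw) Ry(pitch) Rx(roll)).
In Python, from bench import robot gives the robot as it stands.
- The arm moves only by the tool send_rows, never from a script. Its argument "increments" is a list of rows, each a list of 5 numbers: the opening, from -1 (shut) to 1 (fully open), so that 0 is half open, then the shift along the tool's x, y, z in m, then the turn about the tool's x in rad. In form: [[hand, tx, ty, tz, roll], ...]. A call has 1 to 5 rows; each row is the pose to reach, as a shift and turn from the pose commanded when the call began, along the tool's axes at that moment; what a row does not reach only later rows make up. A row lasts 1/12 s, in which the tool goes at most 41.7 mm and 7.16 degrees, less where a joint would pass 70% of its speed; a pose out of reach is approached as far as the arm can. A call with a gripper value outside its range is refused whole. The fingers move at their own pace and stop on an object; the grip force is fixed at half the most. Time passes only in rows, so rows that repeat a pose let the fingers close. It gives the time, the measured TCP pose, the force and the opening at its end, in the units of the state.
- robot.get_obs(): the state, without advancing time (a new reading comes with each control period).
- robot.snapshot(name): name is "scene" or "top" or "wrist"; returns a dict with "image" (400x640x3 uint8, red, green, blue), "intrinsics" (3x3 intrinsics, pixels), "world_from_camera" (4x4, takes a point from camera to world coordinates). Camera axes: x right, y down, z forward; pixel columns grow to the right and rows downward; lengths in m; the calibration is good to about 2 mm. A picture is of the moment at which its call begins. There is no depth.
- robot.close_job(): hands the job in, once; it reports no verdict.
The state is a dict: "time": time; "joint_positions": joint angles; "qvel": joint speeds; "joint_torque": joint torques, N m; "tool_pos": TCP position; "ee_rot": TCP orientation; "wrist_force": force on the tool from outside, world axes, zero at the start; "wrist_torque": the same for the moment, N m; "width": finger opening in m.
Only numpy, scipy, OpenCV 4.12 (cv2) and the standard library are available. Lean on these libraries where they do the work, as an engineer would, in place of code of your own. Each camera call takes 0.05 s, during which the arm holds its last target.

## Working session

There is one attempt and no reset: what is moved stays moved. The work goes in short steps, Python scripts to look and compute and a tool call to move; the robot and the scene stay as the last step left them, time stands still between calls to the robot, and variables do not carry over. Pictures are saved under pics/ and viewed, and the job is handed in when it is done.

Besides the shell and the picture viewer there is one more tool, called after ">>>" as name([rows], argument=value, ...), one row to a line, values as JSON. send_rows: Moves the arm, as the interface text tells. Its arguments: {"type":"object","properties":{"increments":{"type":"array"}},"required":["increments"]}

```bash
ls -la; mkdir -p pics; python3 - <<'E'
from bench import robot
import cv2,numpy as np
print([a for a in dir(robot) if a[0]!='_'])
o=robot.get_obs()
for k,v in o.items(): print(k,v)
for n in ["scene","top","wrist"]:
    s=robot.snapshot(n); cv2.imwrite(f"pics/{n}0.png",s["image"][:,:,::-1]); np.savez(f"pics/{n}0.npz",**{k:s[k] for k in s})
    print(n,s["intrinsics"].round(1).tolist(),s["world_from_camera"].round(3).tolist())
E
```

```text
total 12
drwxr-xr-x  3 agent agent 4096 Dec  7 04:21 .
drwxr-xr-x 23 root  root  4096 Dec  7 04:21 ..
drwxr-xr-x  2 agent agent 4096 Dec  7 04:21 pics
['IKError', 'close_job', 'get_obs', 'snapshot', 'tcp_to_grasp']
time 0.0
joint_positions [-1.34808160e+00  8.79520169e-02  1.37221791e+00  2.49543394e-06
  1.68359737e+00 -1.03074682e-01]
qvel [ 0.00018333  0.00022301 -0.00155143  0.00070801  0.00072458  0.00051864]
joint_torque [-2.08889905e-03 -3.40183961e+01 -3.02425361e+01  7.16505619e-02
  3.29523382e-02 -1.54313648e-04]
tool_pos [ 0.17592146 -0.52053858  0.20432425]
ee_rot [-1.67501151  1.56862169  1.79237083]
wrist_force [-0.21140449  0.68794669 -0.37866774]
wrist_torque [ 0.00403647 -0.05800541 -0.03834641]
width 0.09387374997854678
scene [[430.1, 0.0, 314.1], [0.0, 430.1, 200.4], [0.0, 0.0, 1.0]] [[-0.746, 0.519, -0.417, 1.01], [0.666, 0.576, -0.474, 0.573], [-0.006, -0.632, -0.775, 0.9], [0.0, 0.0, 0.0, 1.0]]
top [[474.3, 0.0, 319.6], [0.0, 474.3, 199.7], [0.0, 0.0, 1.0]] [[-0.002, -0.992, 0.123, 0.462], [-1.0, 0.001, -0.008, 0.083], [0.008, -0.123, -0.992, 1.121], [0.0, 0.0, 0.0, 1.0]]
wrist [[333.8, 0.0, 327.0], [0.0, 333.8, 197.0], [0.0, 0.0, 1.0]] [[0.321, -0.91, -0.262, 0.252], [-0.947, -0.309, -0.086, -0.495], [-0.003, 0.275, -0.961, 0.383], [0.0, 0.0, 0.0, 1.0]]
```

View pics/scene0.png

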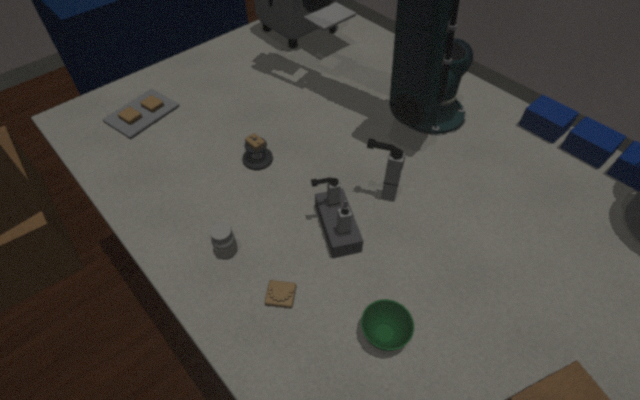

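View pics/top0.png

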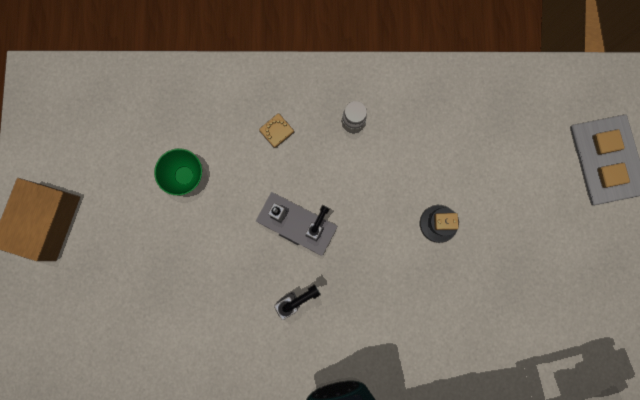

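View pics/wrist0.png

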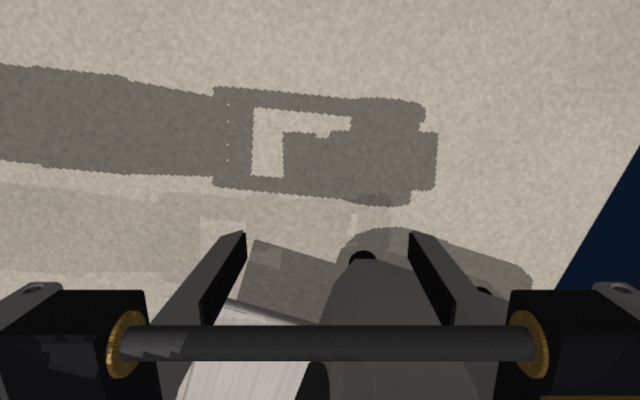

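```bash
python3 - <<'E'
import cv2
t=cv2.imread("pics/top0.png");s=cv2.imread("pics/scene0.png")
def crop(im,x,y,w,h,k,n):
    cv2.imwrite(n,cv2.resize(im[y:y+h,x:x+w],None,fx=k,fy=k,interpolation=cv2.INTER_CUBIC))
crop(t,250,180,100,75,8,"pics/c1.png")
crop(t,405,190,70,60,8,"pics/c2.png")
crop(s,300,165,80,75,8,"pics/c3.png")
crop(s,230,125,60,50,10,"pics/c4.png")
E
```

```text
(no output)
```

View pics/c1.png

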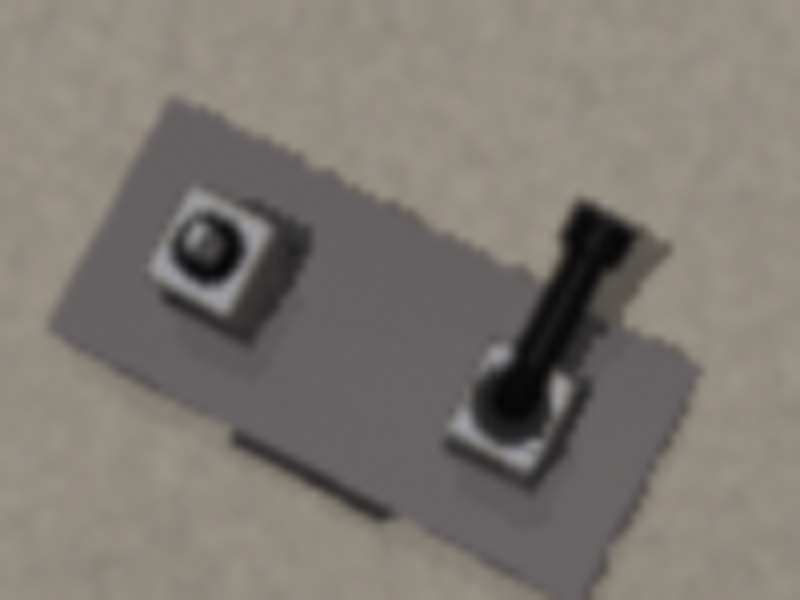

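View pics/c2.png

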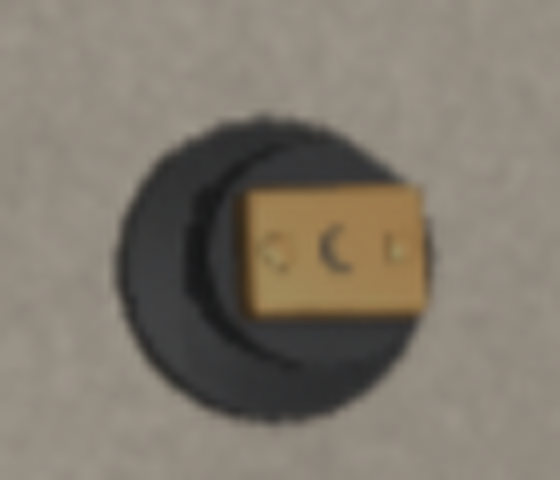

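View pics/c3.png

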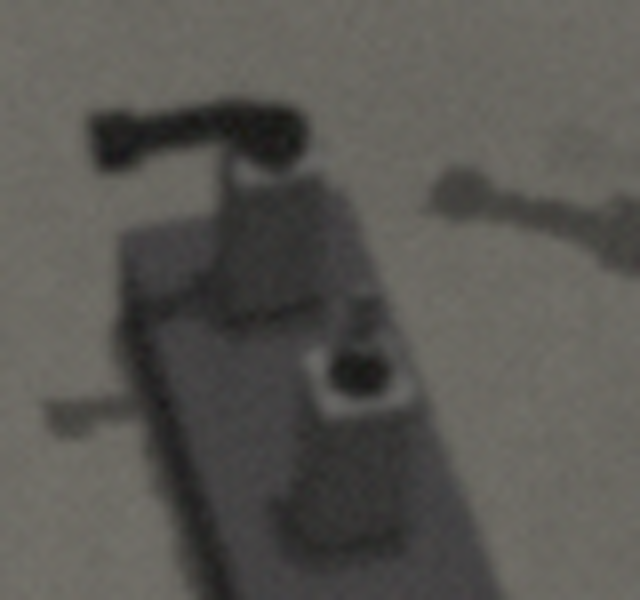

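View pics/c4.png

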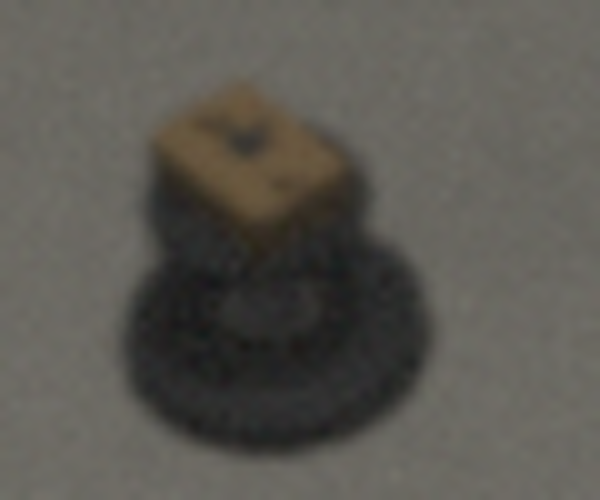

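```bash
cat > h.py <<'E'
import numpy as np
from scipy.optimize import least_squares
C={n:dict(np.load(f"pics/{n}0.npz")) for n in["scene","top"]}
def ray(n,u,v,c=None):
    c=c or C[n];K=c["intrinsics"];T=c["world_from_camera"]
    d=T[:3,:3]@np.linalg.solve(K,[u,v,1]);return T[:3,3],d
def at(n,u,v,z,c=None):
    o,d=ray(n,u,v,c);return o+d*(z-o[2])/d[2]
def proj(n,P,c=None):
    c=c or C[n];K=c["intrinsics"];T=c["world_from_camera"]
    p=K@(T[:3,:3].T@(np.asarray(P)-T[:3,3]));return p[:2]/p[2]
def px(c,off,k): return [(c[i]+.5)/k-.5+off[i] for i in(0,1)]
def fit(n,pts,model,z):
    W=np.array([at(n,*p,z)[:2] for p in pts]);M=np.array(model)
    f=lambda q:((np.array([[np.cos(q[2]),-np.sin(q[2])],[np.sin(q[2]),np.cos(q[2])]])@M.T).T+q[:2]-W).ravel()
    r=least_squares(f,[*W.mean(0),-.4]);return r.x,r.fun.round(4)
E
python3 - <<'E'
from h import *
o=(250,180)
p=[px(c,o,8) for c in[(172,97),(50,325),(700,370),(590,603)]]
print("stand",fit("top",p,[(.038,.085),(-.038,.085),(.038,-.085),(-.038,-.085)],.05))
hm=[(.014,.013),(.014,-.013),(-.014,-.013),(-.014,.013)]
for nm,cs in(("lamp",[(503,342),(583,378),(533,472),(448,433)]),("knife",[(195,188),(277,215),(235,315),(150,270)])):
    print(nm,fit("top",[px(c,o,8) for c in cs],hm,.125))
a=at("top",*px((605,232),o,8),.130); print("hood",a)
p=[px(c,(405,190),8) for c in[(245,190),(425,185),(428,312),(250,317)]]
print("block",fit("top",p,[(.018,.025),(.018,-.025),(-.018,-.025),(-.018,.025)],.078))
print("crown",at("top",*px((342,249),(405,190),8),.088))
print("footc",at("top",*px((275,270),(405,190),8),.006))
p=[px(c,(230,125),10) for c in[(238,82),(152,140),(258,220),(352,160)]]
print("block scene",np.mean([at("scene",*q,.078) for q in p],0),"knife/hood scene")
# scene: lamp handle top? hood tip
print("scene hood",at("scene",*px((112,140),(300,165),8),.130))
print("big lamp",at("top",287,306,.17),at("top",280,318,0))
print("foot scene",at("scene",*px((278,335),(230,125),10),.006))
E
```

```text
stand (array([ 0.54208883,  0.12674492, -0.47524672]), array([ 0.0011, -0.0005, -0.0015,  0.0005,  0.0013, -0.0018, -0.0009,
        0.0017]))
lamp (array([ 0.52110104,  0.08704502, -0.47795151]), array([ 0.0015,  0.0015, -0.0009, -0.0006, -0.0012, -0.0009,  0.0005,
       -0.    ]))
knife (array([ 0.56319232,  0.166722  , -0.42392243]), array([ 0.0025,  0.0009, -0.001 , -0.0011, -0.0001, -0.0005, -0.0013,
        0.0008]))
hood [0.56647356 0.06382758 0.13      ]
block (array([ 0.54412619, -0.20536937,  0.01612252]), array([ 0.0007,  0.0004,  0.0002,  0.0003, -0.0007, -0.0008, -0.0002,
        0.0001]))
crown [ 0.5438518  -0.20398254  0.088     ]
footc [ 0.54414832 -0.20678648  0.006     ]
block scene [ 0.54523517 -0.20480559  0.078     ] knife/hood scene
scene hood [0.55869092 0.05844946 0.13      ]
big lamp [0.36996315 0.14034491 0.17      ] [0.32632942 0.1665096  0.        ]
foot scene [ 0.54570682 -0.20402233  0.006     ]
```

```bash
cat >> h.py <<'E'
from scipy.spatial.transform import Rotation as Ro
def goto(grasp,lampyaw,o,cmdR=None,flip=False):
    "shift for TCP so grasp point at grasp with tool down, tool y along +-lamp y"
    R=Ro.from_euler('xyz',o["ee_rot"]).as_matrix()
    ydes=np.array([-np.sin(lampyaw),np.cos(lampyaw),0])*(-1 if flip else 1)
    a=np.arctan2(ydes@R[:,2],ydes@R[:,1])
    tcp=np.array(grasp)+0.019*np.array([0,0,-1])
    return (R.T@(tcp-o["tool_pos"])).round(4),a, R.round(3)
E
python3 - <<'E'
from h import *
from bench import robot
print(robot.tcp_to_grasp)
o=robot.get_obs()
for f in(0,1):print(goto((.5213,.0868,.24),-.475,o,flip=f))
E
```

```text
0.0188
(array([-0.0156, -0.465 , -0.5216]), np.float64(-2.3408581996083586), array([[-0.   ,  0.32 , -0.947],
       [ 0.002, -0.947, -0.32 ],
       [-1.   , -0.002, -0.   ]]))
(array([-0.0156, -0.465 , -0.5216]), np.float64(0.8007344539814346), array([[-0.   ,  0.32 , -0.947],
       [ 0.002, -0.947, -0.32 ],
       [-1.   , -0.002, -0.   ]]))
```

>>> send_rows([
  [1,-0.016,-0.133,-0.149,-0.6],
  [1,-0.016,-0.133,-0.149,-0.6],
  [1,-0.016,-0.133,-0.149,-0.6],
  [1,-0.016,-0.133,-0.149,-0.6],
  [1,-0.016,-0.133,-0.149,-0.6],
])

```text
time: 0.57
tool_pos: [0.2753, -0.3449, 0.2215]
ee_rot: [-3.026, 1.57, 1.048]
wrist_force: [0.1, -1.1, -0.6]
width: 0.0941
```

```bash
cat > g.py <<'E'
from h import *
from bench import robot
import sys
a=[float(x) for x in sys.argv[1:5]]
o=robot.get_obs();s=goto(a[:3],a[3],o);print(o["time"],o["joint_positions"].round(2) if hasattr(o["joint_positions"],'round') else o["joint_positions"],np.round(o["tool_pos"],4),np.round(o["ee_rot"],3),"w",round(o["width"],4),"F",np.round(o["wrist_force"],1));print(s[0],round(s[1],4))
E
python3 g.py .5213 .0868 .24 -.475
```

```text
0.5667 [-1.03 -0.16  1.58  0.    1.72 -0.39] [ 0.2753 -0.3449  0.2215] [-3.026  1.57   1.048] w 0.0941 F [ 0.1 -1.1 -0.6]
[ 0.0009 -0.06   -0.4932] -1.7346
```

>>> send_rows([
  [1,0.0,-0.024,-0.2,-0.6],
  [1,0.0,-0.024,-0.2,-0.6],
  [1,0.0,-0.024,-0.2,-0.6],
  [1,0.0,-0.024,-0.2,-0.6],
  [1,0.0,-0.024,-0.2,-0.6],
])

```text
time: 0.98
tool_pos: [0.3763, -0.1706, 0.2214]
ee_rot: [2.071, 1.57, 0.462]
wrist_force: [0.1, -0.7, -0.0]
width: 0.0945
```

```bash
python3 g.py .5213 .0868 .24 -.475
```

```text
0.9833 [-0.56 -0.23  1.63  0.    1.73 -0.53] [ 0.3763 -0.1706  0.2214] [2.071 1.57  0.462] w 0.0945 F [ 0.1 -0.7 -0. ]
[ 0.0006  0.135  -0.2628] -1.1341
```

>>> send_rows([
  [1,0.0,0.091,-0.177,-0.6],
  [1,0.0,0.091,-0.177,-0.6],
  [1,0.0,0.091,-0.177,-0.6],
  [1,0.0,0.091,-0.177,-0.6],
  [1,0.0,0.091,-0.177,-0.6],
])

```text
time: 1.4
tool_pos: [0.4752, 0.0026, 0.2212]
ee_rot: [2.631, 1.57, 1.623]
wrist_force: [0.5, -0.0, 1.0]
width: 0.0938
```

```bash
python3 g.py .5213 .0868 .24 -.475
```

```text
1.4 [-0.11 -0.08  1.51  0.    1.71 -0.68] [0.4752 0.0026 0.2212] [2.631 1.57  1.623] w 0.0938 F [ 0.5 -0.   1. ]
[ 0.0002  0.0839 -0.0467] -0.533
```

>>> send_rows([
  [1,0.0,0.084,-0.047,-0.533],
  [1,0.0,0.084,-0.047,-0.533],
  [1,0.0,0.084,-0.047,-0.533],
  [1,0.0,0.084,-0.047,-0.533],
  [1,0.0,0.084,-0.047,-0.533],
])

```text
time: 1.82
tool_pos: [0.5212, 0.0852, 0.2205]
ee_rot: [-2.53, 1.569, -3.006]
wrist_force: [0.1, -0.5, -0.7]
width: 0.0943
```

```bash
python3 g.py .5213 .0868 .098 -.475; python3 - <<'E'
from bench import robot
import cv2
for n in("wrist","top"):
    s=robot.snapshot(n);cv2.imwrite(f"pics/{n}1.png",s["image"][:,:,::-1])
E
```

```text
1.8167 [ 0.05  0.04  1.39 -0.    1.71 -1.04] [0.5212 0.0852 0.2205] [-2.53   1.569 -3.006] w 0.0943 F [ 0.1 -0.5 -0.7]
[ 0.1415  0.0016 -0.0005] -0.0004
```

View pics/wrist1.png

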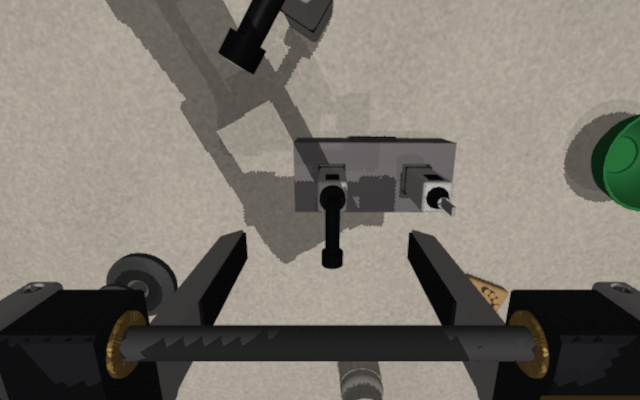

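>>> send_rows([
  [1,0.036,0.001,0,0],
  [1,0.07,0.0015,0,0],
  [1,0.1,0.0015,0,0],
  [1,0.12,0.0015,0,0],
  [1,0.12,0.0015,0,0],
])

```text
time: 2.33
tool_pos: [0.5178, 0.0846, 0.0956]
ee_rot: [-2.596, 1.56, -3.08]
wrist_force: [-0.7, 0.1, -0.8]
width: 0.094
```

```bash
python3 g.py .5213 .0868 .100 -.475; python3 - <<'E'
from bench import robot
import cv2
for n in("wrist","scene"):
    s=robot.snapshot(n);cv2.imwrite(f"pics/{n}2.png",s["image"][:,:,::-1])
E
```

```text
2.3333 [ 0.05  0.09  1.59 -0.    1.47 -1.03] [0.5178 0.0846 0.0956] [-2.596  1.56  -3.08 ] w 0.094 F [-0.7  0.1 -0.8]
[0.0146 0.0037 0.0022] -0.0096
```

View pics/wrist2.png

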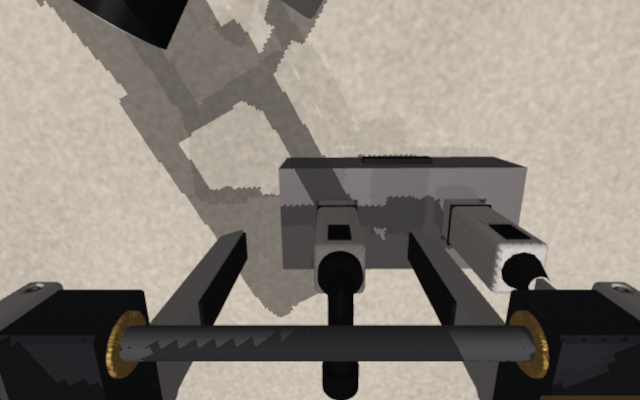

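View pics/scene2.png

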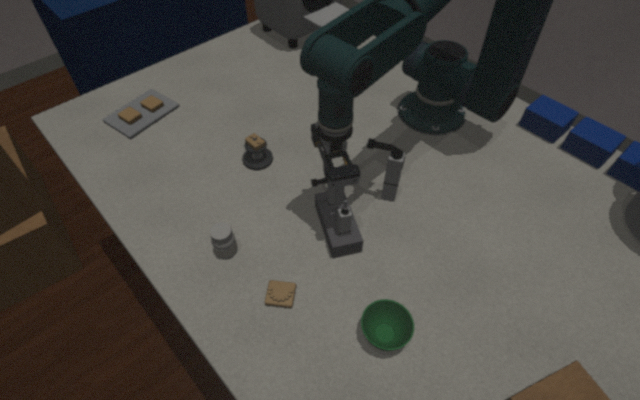

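>>> send_rows([
  [1,0.007,0.0025,0.0,0],
  [1,0.014,0.0025,0.0,0],
  [1,0.014,0.0025,0.0,0],
  [1,0.014,0.0025,0.0,0],
])

```text
time: 2.77
tool_pos: [0.5232, 0.0874, 0.0878]
ee_rot: [0.286, 1.57, -0.196]
wrist_force: [-0.6, -0.2, -0.3]
width: 0.0941
```

```bash
python3 g.py .5213 .0868 .100 -.475; python3 - <<'E'
from bench import robot
import cv2
from h import *
s=robot.snapshot("wrist");cv2.imwrite(f"pics/wrist3.png",s["image"][:,:,::-1])
for z in(.125,): print([proj("",(.5213,.0868,zz),s).round(0) for zz in(.125,.149)])
E
```

```text
2.7667 [ 0.06  0.1   1.6  -0.    1.45 -1.03] [0.5232 0.0874 0.0878] [ 0.286  1.57  -0.196] w 0.0941 F [-0.6 -0.2 -0.3]
[ 0.0068 -0.0014 -0.0014] -0.0078
[array([323., 276.]), array([323., 306.])]
```

View pics/wrist3.png

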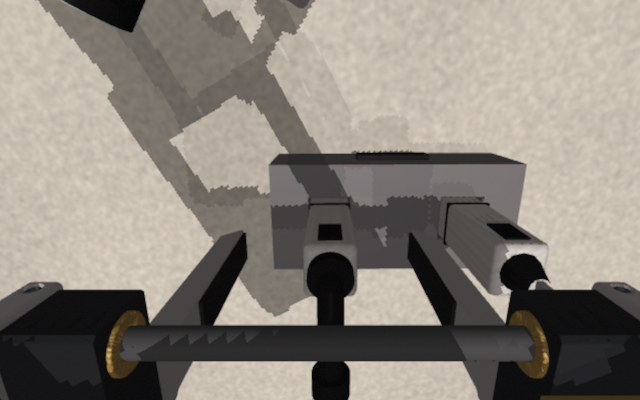

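>>> send_rows([
  [1,0.006,0,0,0],
  [0,0.006,0,0,0],
  [-0.2,0.006,0,0,0],
  [-0.3,0.006,0,0,0],
  [-0.35,0.006,0,0,0],
])

```text
time: 3.23
tool_pos: [0.5231, 0.0873, 0.0816]
ee_rot: [0.091, 1.571, -0.392]
wrist_force: [0.3, -0.8, 0.1]
width: 0.0708
```

```bash
python3 g.py .5213 .0868 .100 -.475; python3 - <<'E'
from bench import robot
import cv2
from h import *
s=robot.snapshot("wrist");cv2.imwrite(f"pics/wrist4.png",cv2.resize(s["image"][180:330,200:460,::-1],None,fx=3,fy=3,interpolation=cv2.INTER_CUBIC))
E
```

```text
3.2333 [ 0.06  0.1   1.6  -0.    1.44 -1.03] [0.5231 0.0873 0.0816] [ 0.091  1.571 -0.392] w 0.0708 F [ 0.3 -0.8  0.1]
[ 0.0006 -0.0013 -0.0014] -0.0078
```

View pics/wrist4.png

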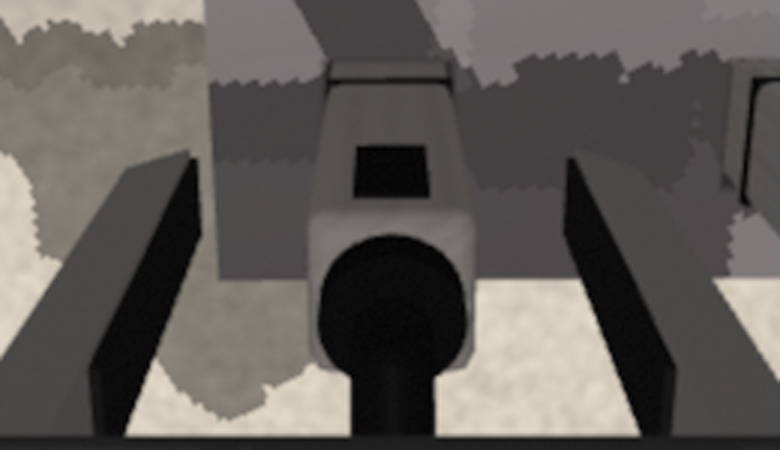

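>>> send_rows([
  [-0.4,0,0.001,0,0],
  [-0.6,0,0.001,0,0],
  [-1,0,0.001,0,0],
  [-1,0,0.001,0,0],
  [-1,0,0.001,0,0],
])

```text
time: 3.7
tool_pos: [0.5236, 0.0882, 0.0815]
ee_rot: [-0.294, 1.571, -0.777]
wrist_force: [-0.6, 0.0, -0.4]
width: 0.0337
```

```bash
python3 g.py .5213 .0868 .100 -.475
```

```text
3.7 [ 0.06  0.1   1.6  -0.    1.44 -1.03] [0.5236 0.0882 0.0815] [-0.294  1.571 -0.777] w 0.0337 F [-0.6  0.  -0.4]
[ 0.0005 -0.0023 -0.0013] -0.0078
```

>>> send_rows([
  [-1,0,0,0,0],
  [-1,0,0,0,0],
  [-1,0,0,0,0],
  [-1,0,0,0,0],
])

```text
time: 4.03
tool_pos: [0.5235, 0.0882, 0.0814]
ee_rot: [-1.295, 1.571, -1.778]
wrist_force: [0.8, 0.4, 0.6]
width: 0.026
```

```bash
python3 g.py .5213 .0868 .100 -.475
```

```text
4.0333 [ 0.06  0.1   1.6  -0.    1.44 -1.03] [0.5235 0.0882 0.0814] [-1.295  1.571 -1.778] w 0.026 F [0.8 0.4 0.6]
[ 0.0004 -0.0023 -0.0013] -0.0078
```

>>> send_rows([
  [-1,-0.01,0,0,0],
  [-1,-0.02,0,0,0],
  [-1,-0.03,0,0,0],
  [-1,-0.032,0,0,0],
  [-1,-0.032,0,0,0],
])

```text
time: 4.45
tool_pos: [0.5243, 0.0883, 0.1154]
ee_rot: [0.537, 1.568, 0.054]
wrist_force: [0.7, 0.4, -1.8]
width: 0.0255
```

```bash
python3 g.py .5213 .0868 .132 -.475; python3 - <<'E'
from bench import robot
import cv2
s=robot.snapshot("scene");cv2.imwrite(f"pics/scene5.png",cv2.resize(s["image"][120:270,250:450,::-1],None,fx=4,fy=4,interpolation=cv2.INTER_CUBIC))
E
```

```text
4.45 [ 0.06  0.08  1.56 -0.    1.5  -1.03] [0.5243 0.0883 0.1154] [0.537 1.568 0.054] w 0.0255 F [ 0.7  0.4 -1.8]
[ 0.0023 -0.0028 -0.002 ] -0.0078
```

View pics/scene5.png

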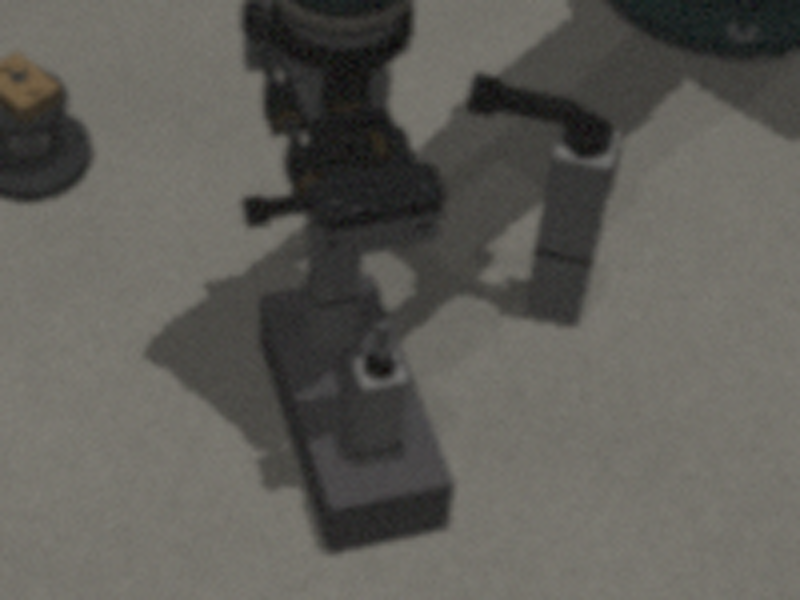

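>>> send_rows([
  [-1,0,0,0.006,0],
  [-1,-0.001,0,0.012,0],
  [-1,-0.001,0,0.018,0],
  [-1,-0.001,0,0.023,0],
  [-1,0,0,0.028,0],
])

```text
time: 4.92
tool_pos: [0.5462, 0.0764, 0.1126]
ee_rot: [-3.059, 1.564, 2.742]
wrist_force: [-4.7, 2.1, 2.7]
width: 0.0261
```

```bash
python3 g.py .5213 .0868 .132 -.475; python3 - <<'E'
from bench import robot
import cv2
s=robot.snapshot("scene");cv2.imwrite(f"pics/scene6.png",cv2.resize(s["image"][120:270,250:450,::-1],None,fx=4,fy=4,interpolation=cv2.INTER_CUBIC))
s=robot.snapshot("wrist");cv2.imwrite(f"pics/wrist6.png",s["image"][:,:,::-1])
E
```

```text
4.9167 [ 0.03  0.13  1.51  0.    1.51 -1.05] [0.5462 0.0764 0.1126] [-3.059  1.564  2.742] w 0.0261 F [-4.7  2.1  2.7]
[-0.0002 -0.0023 -0.0269] -0.0072
```

View pics/scene6.png

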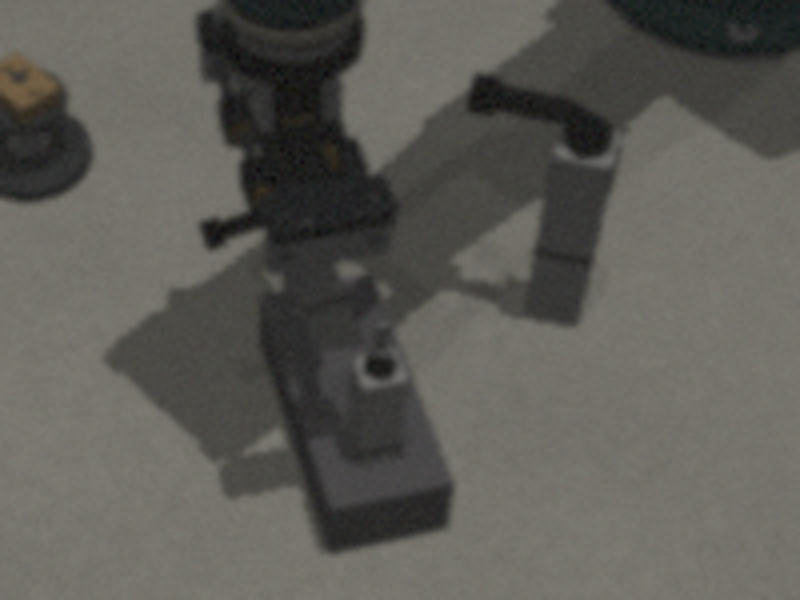

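View pics/wrist6.png

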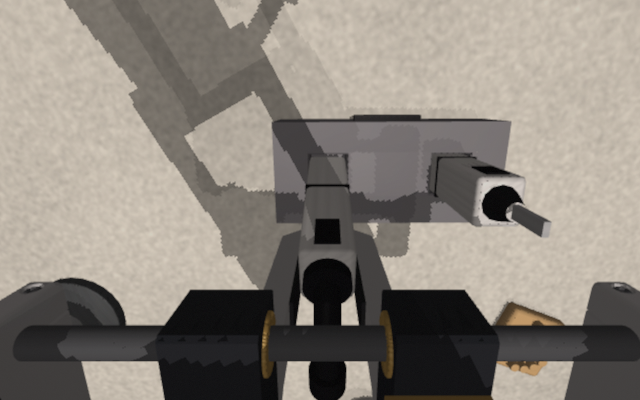

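>>> send_rows([
  [-1,0.002,0,0.008,0],
  [-1,0.004,0,0.015,0],
  [-1,0.007,0,0.0215,0],
  [-1,0.01,0,0.028,0],
  [-1,0.014,0,0.034,0],
])

```text
time: 5.43
tool_pos: [0.5797, 0.0588, 0.0997]
ee_rot: [0.161, 1.569, -0.322]
wrist_force: [-2.4, 1.4, 2.1]
width: 0.0257
```

>>> send_rows([
  [-1,0,0,0.0,0],
  [-1,0,0,0,0],
])

```text
time: 5.6
tool_pos: [0.5791, 0.0587, 0.0986]
ee_rot: [-0.62, 1.57, -1.103]
wrist_force: [0.1, 0.3, -1.0]
width: 0.0258
```

```bash
python3 g.py .5213 .0868 .132 -.475; python3 - <<'E'
from bench import robot
import cv2
s=robot.snapshot("scene");cv2.imwrite(f"pics/scene7.png",cv2.resize(s["image"][120:270,250:450,::-1],None,fx=4,fy=4,interpolation=cv2.INTER_CUBIC))
s=robot.snapshot("wrist");cv2.imwrite(f"pics/wrist7.png",s["image"][:,:,::-1])
E
```

```text
5.6 [ 0.    0.2   1.46 -0.    1.48 -1.08] [0.5791 0.0587 0.0986] [-0.62   1.57  -1.103] w 0.0258 F [ 0.1  0.3 -1. ]
[-0.0144 -0.002  -0.0642] -0.0085
```

View pics/scene7.png

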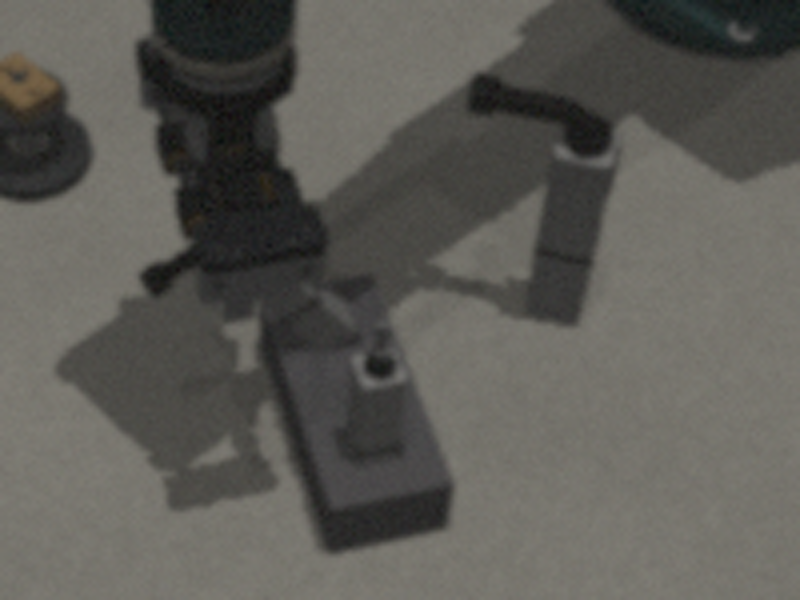

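View pics/wrist7.png

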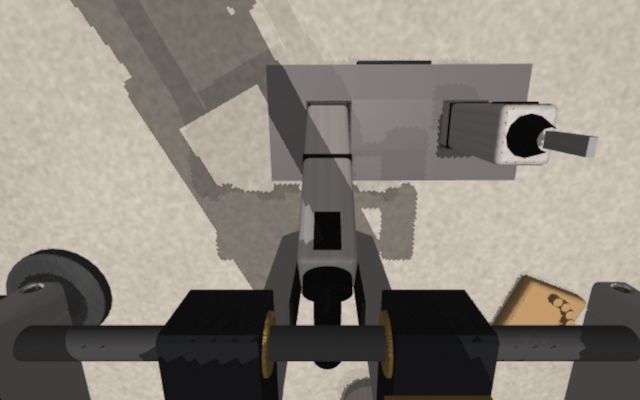

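>>> send_rows([
  [-1,-0.01,0,0.0,0],
  [-1,-0.025,0,0,0],
  [-1,-0.045,0,0,0],
  [-1,-0.06,0,0,0],
  [-1,-0.06,0,0,0],
])

```text
time: 6.12
tool_pos: [0.5809, 0.0593, 0.1647]
ee_rot: [0.416, 1.562, -0.067]
wrist_force: [-0.0, -0.1, -0.0]
width: 0.0256
```

```bash
python3 g.py .452 -.157 .18 -.475; python3 - <<'E'
from bench import robot
import cv2
s=robot.snapshot("wrist");cv2.imwrite(f"pics/wrist8.png",s["image"][:,:,::-1])
E
```

```text
6.1167 [ 0.01  0.17  1.36 -0.    1.6  -1.08] [0.5809 0.0593 0.1647] [ 0.416  1.562 -0.067] w 0.0256 F [-0.  -0.1 -0. ]
[ 0.0026 -0.2514 -0.0138] -0.0076
```

View pics/wrist8.png

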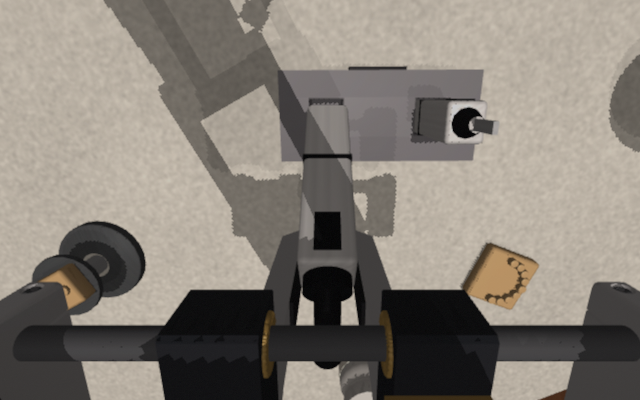

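>>> send_rows([
  [-1,0,-0.02,-0.002,0],
  [-1,0,-0.05,-0.004,0],
  [-1,0,-0.08,-0.006,0],
  [-1,0,-0.11,-0.008,0],
  [-1,0,-0.14,-0.01,0],
])

```text
time: 6.58
tool_pos: [0.503, -0.0607, 0.158]
ee_rot: [-2.599, 1.569, -3.081]
wrist_force: [0.3, -0.7, -0.9]
width: 0.0262
```

>>> send_rows([
  [-1,0,-0.03,-0.002,0],
  [-1,0,-0.06,-0.004,0],
  [-1,0,-0.09,-0.004,0],
  [-1,0,-0.11,-0.004,0],
  [-1,0,-0.11,-0.004,0],
])

```text
time: 7.0
tool_pos: [0.4477, -0.1582, 0.1583]
ee_rot: [-2.158, 1.568, -2.645]
wrist_force: [0.2, -0.0, -1.7]
width: 0.0258
```

>>> send_rows([
  [-1,0,0,0,0],
  [-1,0,0,0,0],
  [-1,0,0,0,0],
])

```text
time: 7.25
tool_pos: [0.4502, -0.1545, 0.159]
ee_rot: [2.697, 1.57, 2.215]
wrist_force: [0.7, 0.5, -1.9]
width: 0.0257
```

```bash
python3 g.py .452 -.157 .134 -.475; python3 - <<'E'
from bench import robot
import cv2,numpy as np
for n in("wrist","scene","top"):
    s=robot.snapshot(n);cv2.imwrite(f"pics/{n}9.png",s["image"][:,:,::-1]);np.savez(f"pics/{n}9.npz",**s)
def crop(n,x,y,w,h,k):
    im=cv2.imread(f"pics/{n}9.png");cv2.imwrite(f"pics/{n}9c.png",cv2.resize(im[y:y+h,x:x+w],None,fx=k,fy=k,interpolation=cv2.INTER_CUBIC))
crop("scene",220,80,120,100,6);crop("top",360,170,120,100,6);crop("wrist",220,30,220,180,3)
E
```

```text
7.25 [-0.45 -0.06  1.62  0.    1.59 -1.54] [ 0.4502 -0.1545  0.159 ] [2.697 1.57  2.215] w 0.0257 F [ 0.7  0.5 -1.9]
[ 0.044  -0.0014  0.0028] -0.0065
```

View pics/wrist9.png

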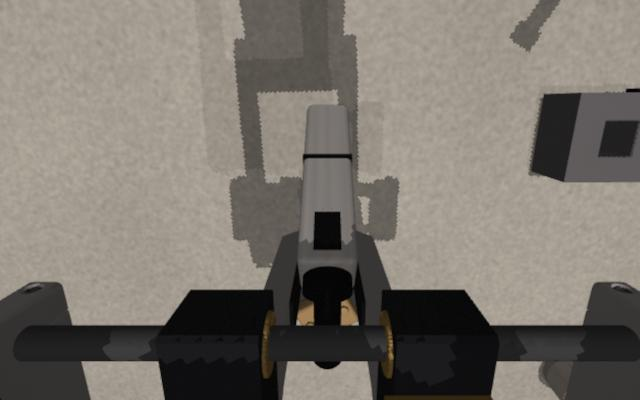

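View pics/scene9c.png

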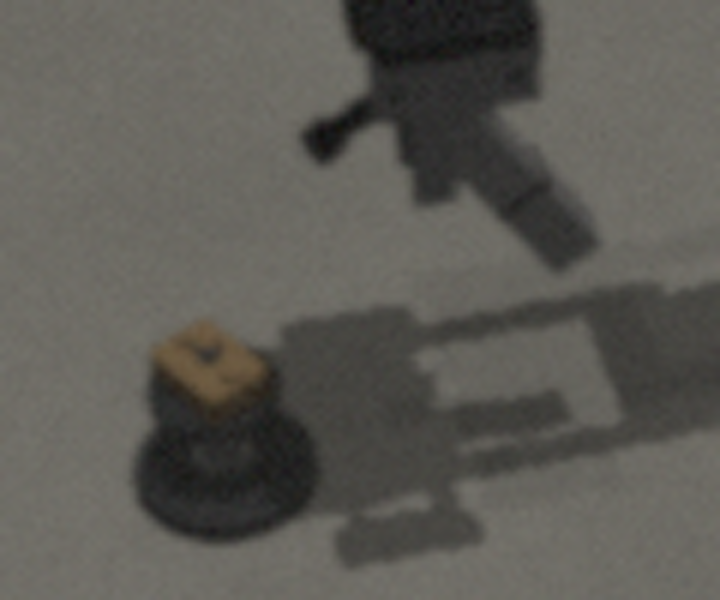

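View pics/top9c.png

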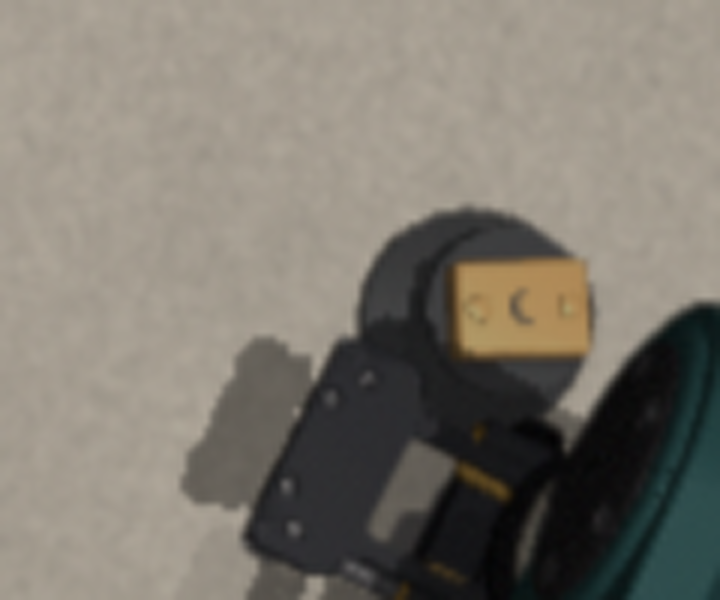

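View pics/wrist9c.png

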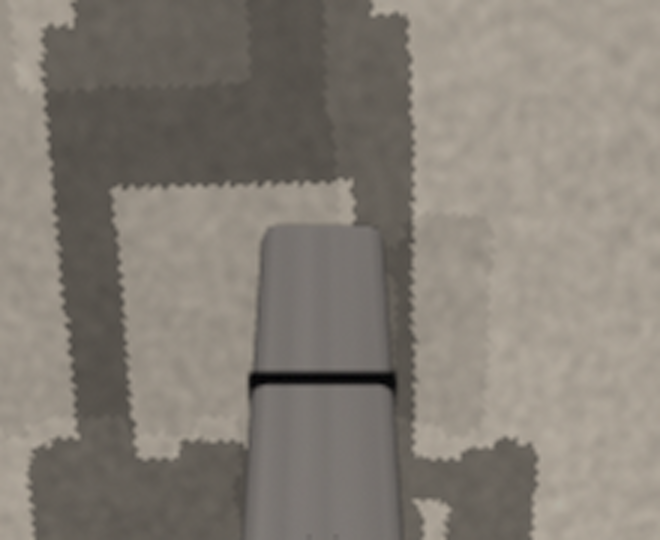

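```bash
python3 - <<'E'
import cv2
im=cv2.imread("pics/wrist9.png");cv2.imwrite("pics/wrist9d.png",cv2.resize(im[250:385,260:400],None,fx=4,fy=4,interpolation=cv2.INTER_CUBIC))
im=cv2.imread("pics/scene9.png");cv2.imwrite("pics/scene9d.png",cv2.resize(im[90:130,260:325],None,fx=12,fy=12,interpolation=cv2.INTER_CUBIC))
E
```

```text
(no output)
```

View pics/wrist9d.png

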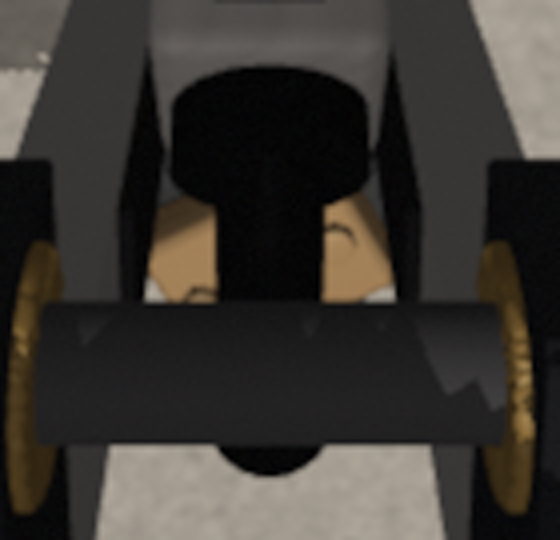

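View pics/scene9d.png

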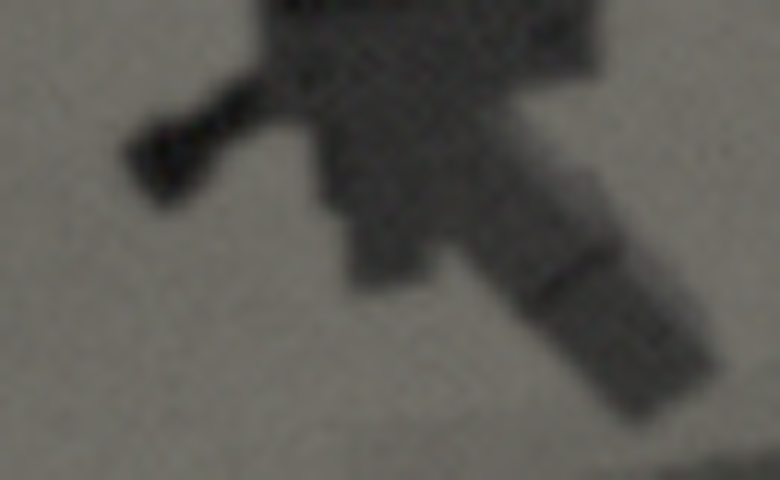

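```bash
cat > fit.py <<'E'
from h import *
from bench import robot
W=dict(np.load("pics/wrist9.npz"));S=dict(np.load("pics/scene9.npz"))
o=robot.get_obs();R=Ro.from_euler('xyz',o["ee_rot"]).as_matrix()
psi=np.arctan2(R[1,2],R[0,2]);print("yaw",psi)
grasp=np.array(o["tool_pos"])-.0188*R[:,0]
def L(th): return Ro.from_euler('zy',[0,0]).as_matrix() if 0 else Ro.from_euler('ZY',[psi,th]).as_matrix()
def P(q,p): return q[1:4]+L(q[0])@np.array(p)
b=-.014;
obs=[(W,(b,-.013,0),(308.3,106)),(W,(b,.013,0),(346.7,106)),(W,(b,-.013,.115),(297.5,261.5)),(W,(b,.013,.115),(357.5,261.5)),
 (S,(.055,0,.130),(260+148/12,90+182/12)),(S,(.014,.013,0),(260+632/12,90+422/12))]
f=lambda q:np.concatenate([(proj("",P(q,p),c)-np.array(u)) for c,p,u in obs])
q0=np.r_[.78,grasp-L(.78)@[0,0,.09]]
r=least_squares(f,q0,x_scale=[.1,.01,.01,.01])
print("th",np.degrees(r.x[0]),r.fun.round(1));print("grasp in lamp",(L(r.x[0]).T@(grasp-r.x[1:4])).round(4))
print("prior resid th=45",f(q0).round(1))
for sel,nm in(([0,1,2,3],"wrist only"),):
    # constrain grasp point at y=0 , x~0
    g=lambda q:np.r_[f(np.r_[q[0],grasp-L(q[0])@[q[2],0,q[1]]])[:8],(q[2])*2000]
    rr=least_squares(g,[.78,.09,0.]);print(nm,np.degrees(rr.x[0]),rr.x[1:],rr.fun.round(1))
g=lambda q:np.r_[f(np.r_[q[0],grasp-L(q[0])@[q[2],0,q[1]]])]
rr=least_squares(g,[.78,.09,0.]);print("all,grasp constrained",np.degrees(rr.x[0]),rr.x[1:],rr.fun.round(1))
E
python3 fit.py
```

```text
yaw -0.48109353262143595
th 32.475650413118366 [-1.2 -0.2  0.6 -0.2 -1.   0.   1.1  0.  -0.6  0.2 -0.7  2.3]
grasp in lamp [ 0.0173 -0.0006  0.0964]
prior resid th=45 [-2.9  8.2  0.5  8.2 -0.  43.4 -2.5 43.4 -6.6  6.7 -1.2  0.7]
wrist only 38.020173168832684 [0.10820433 0.00027407] [-1.   0.  -1.3  0.   1.6  0.1 -4.1  0.1  0.5]
all,grasp constrained 32.55209887040506 [0.09659634 0.0170646 ] [-2.  -0.2 -0.3 -0.2 -2.3  0.  -0.3  0.  -0.7  0.2 -0.7  2.2]
```

```bash
cat > ov.py <<'E'
import sys,cv2
exec(open("fit.py").read().split("b=-.014")[0])
def draw(n,c,th,gx,gz,crop,k,out,col):
    im=cv2.imread(f"pics/{n}9.png") if isinstance(n,str) else n
    x,y,w,h=crop;im=cv2.resize(im[y:y+h,x:x+w],None,fx=k,fy=k,interpolation=cv2.INTER_CUBIC)
    q=np.r_[th,grasp-L(th)@[gx,0,gz]]
    def pp(p):
        u=proj("",p,c);return tuple(int(v) for v in ((u-[x,y])*k+k/2))
    H=[(sx*.014,sy*.013,z) for z in(0,.115) for sx in(-1,1) for sy in(-1,1)]
    for i in range(8):
        for j in range(i):
            if bin(i^j).count("1")==1: cv2.line(im,pp(P(q,H[i])),pp(P(q,H[j])),col,1)
    a=np.linspace(0,6.28,25)
    pts=np.array([pp(P(q,(.055,.009*np.cos(t),.130+.009*np.sin(t)))) for t in a]);cv2.polylines(im,[pts],True,(0,0,255),1)
    cv2.line(im,pp(P(q,(0,0,.115))),pp(P(q,(0,0,.130))),(255,255,0),1);cv2.line(im,pp(P(q,(0,0,.130))),pp(P(q,(.055,0,.130))),(255,255,0),1)
    cv2.circle(im,pp(grasp),4,(255,0,255),1);cv2.circle(im,pp(np.array(o["tool_pos"])),4,(255,0,255),1)
    cv2.imwrite(out,im)
W=dict(np.load("pics/wrist9.npz"));S=dict(np.load("pics/scene9.npz"))
th,gx,gz=np.radians(float(sys.argv[1])),float(sys.argv[2]),float(sys.argv[3])
draw("wrist",W,th,gx,gz,(240,80,180,300),2,"pics/ovw%s.png"%sys.argv[4],(0,255,0))
draw("scene",S,th,gx,gz,(255,85,75,50),10,"pics/ovs%s.png"%sys.argv[4],(0,255,0))
E
python3 ov.py 45 0 .09 a
```

```text
yaw -0.48109353262143595
```

View pics/ovwa.png

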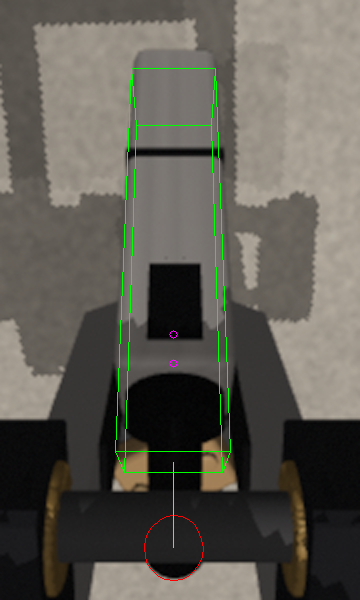

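View pics/ovsa.png

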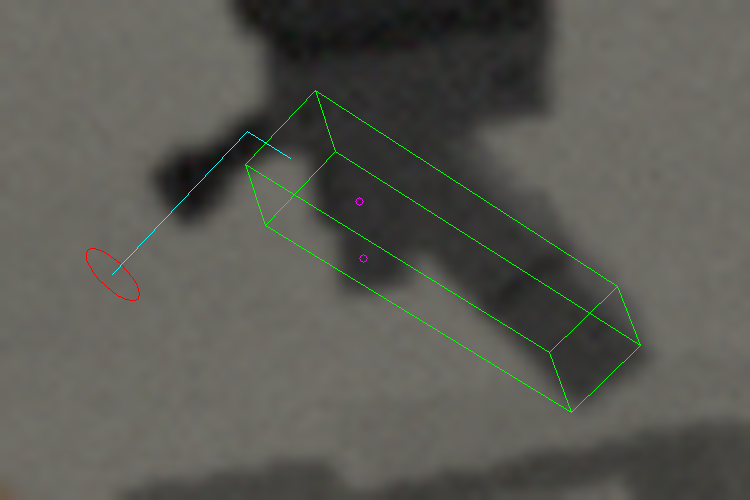

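```bash
python3 ov.py 32.5 0.017 .0965 b
```

```text
yaw -0.48109353262143595
```

View pics/ovwb.png

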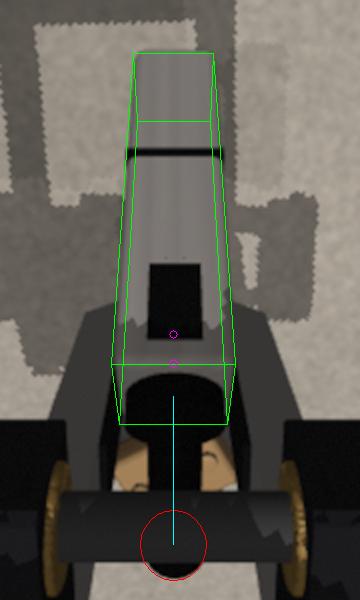

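View pics/ovsb.png

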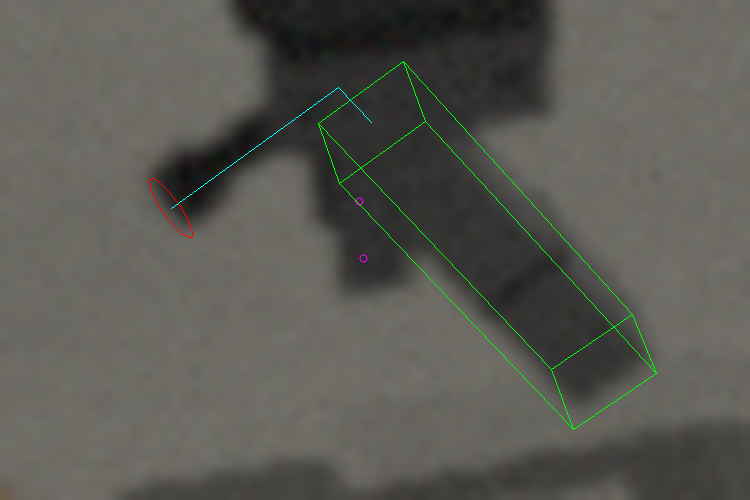

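```bash
cat > fit2.py <<'E'
exec(open("fit.py").read().split("b=-.014")[0])
W=dict(np.load("pics/wrist9.npz"));S=dict(np.load("pics/scene9.npz"))
t=np.array(o["tool_pos"])
for yy in(.013,.026): print("finger tip proj",[proj("",t+R@[0,yy,s*.008],S).round(1) for s in(1,-1)],"obs (288.8,114.2),(295.8,113.3)")
s12=lambda a,b:(260+(a+.5)/12-.5,90+(b+.5)/12-.5)
b=-.014
obs=[(W,(b,-.013,0),(308.3,106)),(W,(b,.013,0),(346.7,106)),(W,(b,-.013,.115),(297.5,262)),(W,(b,.013,.115),(357.5,262)),
 (W,(.055,0,.121),(327.5,369)),
 (S,(.055,0,.130),s12(147,182)),(S,(.014,.013,0),s12(632,422)),(S,(b,-.013,0),s12(718,360))]
P=lambda q,p:q[1:4]+L(q[0])@np.array(p)
def f(q):
    r=[]
    for c,p,u in obs:
        sh=q[4:6] if c is W else q[6:8]; r.append((proj("",P(q,p),c)+sh-np.array(u))/1.0)
    return np.r_[np.concatenate(r),q[4:6]/4,q[6:8]/1.2]
q0=np.r_[.65,grasp-L(.65)@[0,0,.09],0,0,0,0]
r=least_squares(f,q0,x_scale=[.1,.01,.01,.01,1,1,1,1])
J=r.jac;cov=np.linalg.inv(J.T@J)
print(np.degrees(r.x[0]),np.degrees(cov[0,0]**.5),"shifts",r.x[4:].round(1));print(r.fun.round(1))
print("grasp in lamp",(L(r.x[0]).T@(grasp-r.x[1:4])).round(4),"sd pos",np.sqrt(np.diag(cov))[1:4].round(4))
print("lens",P(r.x,(.055,0,.13)))
E
python3 fit2.py
```

```text
yaw -0.48109353262143595
finger tip proj [array([288.9, 113.8]), array([294.8, 112.9])] obs (288.8,114.2),(295.8,113.3)
finger tip proj [array([289.9, 116.9]), array([295.9, 115.9])] obs (288.8,114.2),(295.8,113.3)
25.475441505577173 0.47360134069985677 shifts [-0.4 -2.5  0.6  5.1]
[-2.6  1.9  2.   1.9 -7.2  0.9  7.9  0.9 -0.  -5.4  2.4 -4.2 -1.1  3.1
 -1.7 -2.5 -0.1 -0.6  0.5  4.3]
grasp in lamp [ 0.0331 -0.0007  0.0769] sd pos [0.0018 0.0011 0.0007]
lens [ 0.4884286  -0.17366865  0.2166369 ]
```

```bash
sed -i 's/^ (W,(.055,0,.121),(327.5,369)),$/ /; s/,(S,(b,-.013,0),s12(718,360))\]/]/' fit2.py; python3 fit2.py; python3 - <<'E'
import cv2
im=cv2.imread("pics/wrist9.png");cv2.imwrite("pics/w9e.png",cv2.resize(im[200:320,270:385],None,fx=6,fy=5,interpolation=cv2.INTER_CUBIC)*1)
g=cv2.imread("pics/w9e.png");cv2.imwrite("pics/w9e.png",cv2.convertScaleAbs(g,alpha=2.2))
E
```

```text
yaw -0.48109353262143595
finger tip proj [array([288.9, 113.8]), array([294.8, 112.9])] obs (288.8,114.2),(295.8,113.3)
finger tip proj [array([289.9, 116.9]), array([295.9, 115.9])] obs (288.8,114.2),(295.8,113.3)
33.44694582507856 0.8128687578696183 shifts [ 1.3  0.6  0.2 -1.8]
[-0.7 -0.   0.8 -0.  -0.5  0.   0.3  0.  -0.2 -0.1  0.1  1.3  0.3  0.1
  0.1 -1.5]
grasp in lamp [0.0149 0.     0.0985] sd pos [0.002  0.0014 0.0017]
lens [ 0.4953711  -0.17815877  0.18228407]
```

View pics/w9e.png

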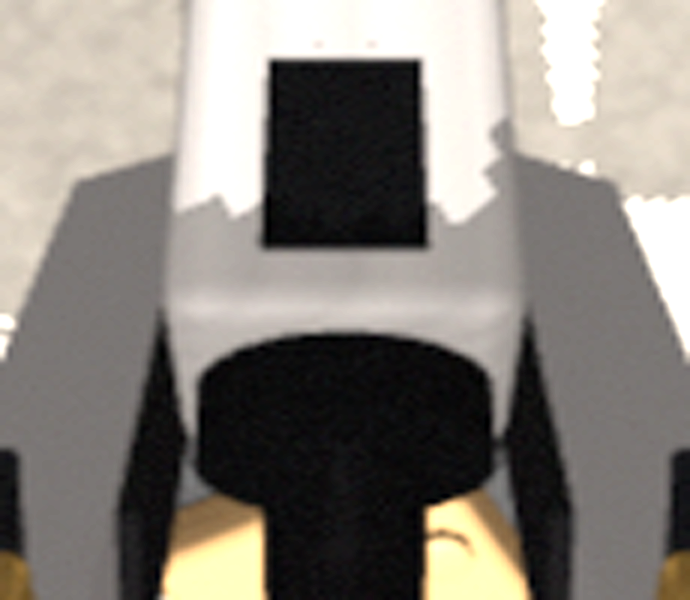

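```bash
python3 - <<'E'
import cv2,numpy as np
a=[]
for n in("wrist4","wrist6","wrist7","wrist9"):
    im=cv2.imread(f"pics/{n}.png")
    if n=="wrist4": im=cv2.imread("pics/wrist3.png")
    c=cv2.resize(im[90:310,290:365],None,fx=2.6,fy=2.6,interpolation=cv2.INTER_CUBIC);a.append(cv2.convertScaleAbs(c,alpha=1.6))
cv2.imwrite("pics/cmp.png",np.hstack(a))
E
```

```text
(no output)
```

View pics/cmp.png

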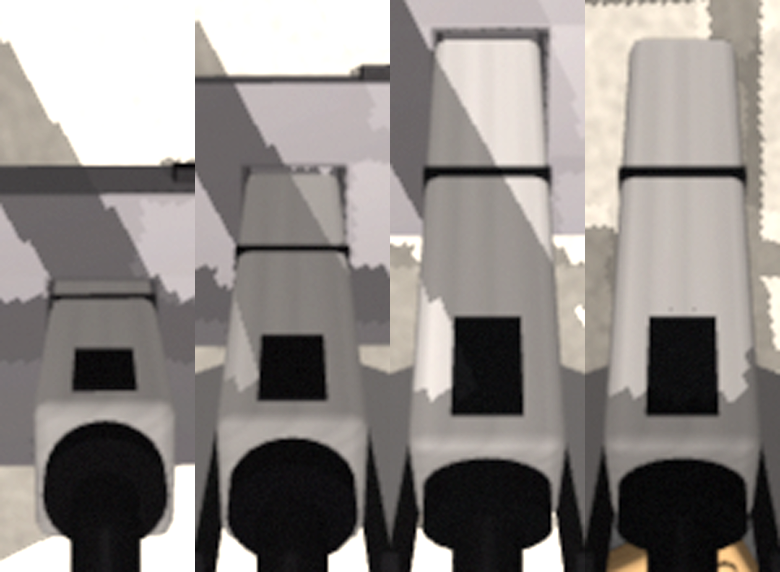

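```bash
cat > fit3.py <<'E'
exec(open("fit.py").read().split("b=-.014")[0])
W=dict(np.load("pics/wrist9.npz"))
Tt=np.eye(4);Tt[:3,:3]=R;Tt[:3,3]=o["tool_pos"]
cam=np.linalg.inv(Tt)@W["world_from_camera"]  # camera in tool
c={"intrinsics":W["intrinsics"],"world_from_camera":cam}
# lamp in tool frame: lamp axes at th=0: x->tool z, y->tool y, z->-tool x
B=np.array([[0,0,-1],[0,1,0],[1,0,0]],float)
def pt(th,gx,gz,y0,p):
    l=B@Ro.from_euler('y',th).as_matrix()@(np.array(p)-[gx,0,gz]); return l+[-.0188,y0,0]
def run(nm,vb,vr,ve,wb,we,zr=.0432,pri=None):
    def f(q):
        th,gx,gz,sv=q
        r=[]
        pr=lambda p:proj("",pt(th,gx,gz,0,p),c)+[0,sv]
        if vb: r+= [pr((-.014,0,0))[1]-vb, pr((-.014,.013,0))[0]-pr((-.014,-.013,0))[0]-wb]
        if zr: r+=[pr((-.014,0,zr))[1]-vr]
        r+= [pr((-.014,0,.115))[1]-ve, pr((-.014,.013,.115))[0]-pr((-.014,-.013,.115))[0]-we]
        return np.r_[r,sv/3]
    r=least_squares(f,[.5,0,.09,0],x_scale=[.1,.01,.01,1]);print(nm,np.degrees(r.x[0]).round(1),r.x[1:3].round(4),r.x[3].round(1),r.fun.round(1))
v=lambda y:90+(y+.5)/2.6-.5
k=2.6
run("docked",None,v(296),v(405),None,136/k)
run("P6",v(172),v(248),v(416),95/k,145/k)
run("P7",v(40),v(172),v(445),105/k,154/k)
run("P9",v(38),v(172),v(445),105/k,154/k)
E
python3 fit3.py
```

```text
yaw -0.48109353262143595
docked -0.2 [-0.002   0.1085] 0.0 [ 0. -0. -0.  0.]
P6 12.7 [0.0043 0.1012] 0.7 [ 1.8 -2.6 -2.7  0.8  0.4  0.2]
P7 34.8 [0.0098 0.1024] 1.4 [ 2.3 -1.3 -3.9  1.4 -1.   0.5]
P9 35.1 [0.0096 0.1027] 1.5 [ 2.5 -1.2 -4.2  1.5 -1.1  0.5]
```

```bash
cat >> fit3.py <<'E'
print("--- docked prediction")
for gx in(.0014,-.001):
  for p in[(-.014,.013,.115),(.014,.013,.115),(-.014,.013,.04),(0,0,.139)]:
    a=proj("",pt(0,gx,.0966,0,p),c);b2=proj("",pt(0,gx,.0966,0,(p[0],-p[1],p[2])),c);print(gx,p,a.round(1),"width",(a-b2)[0].round(1), "panel y",((a[1]-90)*2.6).round(0),"panel w",((a-b2)[0]*2.6).round(0))
E
python3 fit3.py | sed -n '/---/,$p'
```

```text
--- docked prediction
0.0014 (-0.014, 0.013, 0.115) [354.5 249.4] width 56.5 panel y 415.0 panel w 147.0
0.0014 (0.014, 0.013, 0.115) [353.2 302.7] width 53.8 panel y 553.0 panel w 140.0
0.0014 (-0.014, 0.013, 0.04) [345.6 202.2] width 38.5 panel y 292.0 panel w 100.0
0.0014 (0, 0, 0.139) [326.2 306.8] width 0.0 panel y 564.0 panel w 0.0
-0.001 (-0.014, 0.013, 0.115) [354.4 254.2] width 56.3 panel y 427.0 panel w 146.0
-0.001 (0.014, 0.013, 0.115) [353.1 307. ] width 53.6 panel y 564.0 panel w 139.0
-0.001 (-0.014, 0.013, 0.04) [345.5 205.6] width 38.4 panel y 301.0 panel w 100.0
-0.001 (0, 0, 0.139) [326.2 312. ] width 0.0 panel y 577.0 panel w 0.0
```

```bash
python3 g.py .5791 .0587 .1835 -.481
```

```text
7.4 [-0.45 -0.06  1.62  0.    1.59 -1.54] [ 0.4503 -0.1546  0.1593] [2.742 1.571 2.261] w 0.0258 F [ 0.6 -0.4 -1.1]
[-0.0052  0.2487  0.0154] -0.0001
```

>>> send_rows([
  [-1,-0.005,0.02,0.001,0],
  [-1,-0.005,0.05,0.003,0],
  [-1,-0.005,0.085,0.005,0],
  [-1,-0.005,0.12,0.007,0],
  [-1,-0.005,0.15,0.009,0],
])

```text
time: 7.82
tool_pos: [0.5285, -0.0243, 0.1645]
ee_rot: [1.014, 1.57, 0.533]
wrist_force: [0.9, -0.4, -1.1]
width: 0.0252
```

>>> send_rows([
  [-1,0,0.03,0.002,0],
  [-1,0,0.06,0.004,0],
  [-1,0,0.085,0.006,0],
  [-1,0,0.099,0.006,0],
  [-1,0,0.099,0.006,0],
])

```text
time: 8.23
tool_pos: [0.5795, 0.061, 0.1638]
ee_rot: [2.727, 1.57, 2.248]
wrist_force: [-0.7, -0.5, -1.5]
width: 0.0258
```

>>> send_rows([
  [-1,0,0,0,0],
  [-1,0,0,0,0],
  [-1,0,0,0,0],
])

```text
time: 8.48
tool_pos: [0.5784, 0.0569, 0.1646]
ee_rot: [-1.262, 1.57, -1.747]
wrist_force: [-0.6, -0.3, -0.5]
width: 0.026
```

```bash
python3 g.py .5791 .0587 .1174 -.481
```

```text
8.4833 [ 0.    0.17  1.36 -0.    1.61 -1.09] [0.5784 0.0569 0.1646] [-1.262  1.57  -1.747] w 0.026 F [-0.6 -0.3 -0.5]
[ 0.0662  0.002  -0.0002] -0.0032
```

>>> send_rows([
  [-1,0.015,0.002,0,0],
  [-1,0.03,0.002,0,0],
  [-1,0.045,0.002,0,0],
  [-1,0.058,0.002,0,0],
  [-1,0.063,0.002,0,0],
])

```text
time: 8.9
tool_pos: [0.5784, 0.0588, 0.0995]
ee_rot: [-2.782, 1.568, 3.016]
wrist_force: [-0.7, 1.0, -1.8]
width: 0.0256
```

>>> send_rows([
  [-1,0.005,0,0.003,0],
  [-1,0.008,0,0.006,0],
  [-1,0.012,0,0.01,0],
  [-1,0.016,0,0.013,0],
  [-1,0.016,0,0.013,0],
])

```text
time: 9.32
tool_pos: [0.5921, 0.0534, 0.0855]
ee_rot: [0.461, 1.57, -0.023]
wrist_force: [-1.6, 0.4, 1.4]
width: 0.0259
```

```bash
python3 g.py .5791 .0587 .1174 -.481; python3 - <<'E'
from bench import robot
import cv2
s=robot.snapshot("wrist");cv2.imwrite(f"pics/wrist10.png",s["image"][:,:,::-1])
im=s["image"][80:310,260:400,::-1];cv2.imwrite("pics/wrist10c.png",cv2.convertScaleAbs(cv2.resize(im,None,fx=2.6,fy=2.6,interpolation=cv2.INTER_CUBIC),alpha=1.5))
s=robot.snapshot("scene");cv2.imwrite(f"pics/scene10.png",cv2.resize(s["image"][120:270,250:450,::-1],None,fx=4,fy=4,interpolation=cv2.INTER_CUBIC))
E
```

```text
9.3167 [-0.01  0.24  1.44 -0.    1.46 -1.09] [0.5921 0.0534 0.0855] [ 0.461  1.57  -0.023] w 0.0259 F [-1.6  0.4  1.4]
[-0.0129 -0.0013 -0.014 ] -0.0025
```

View pics/wrist10c.png

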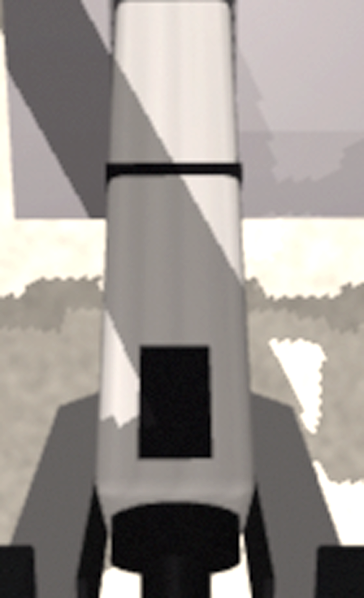

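View pics/scene10.png

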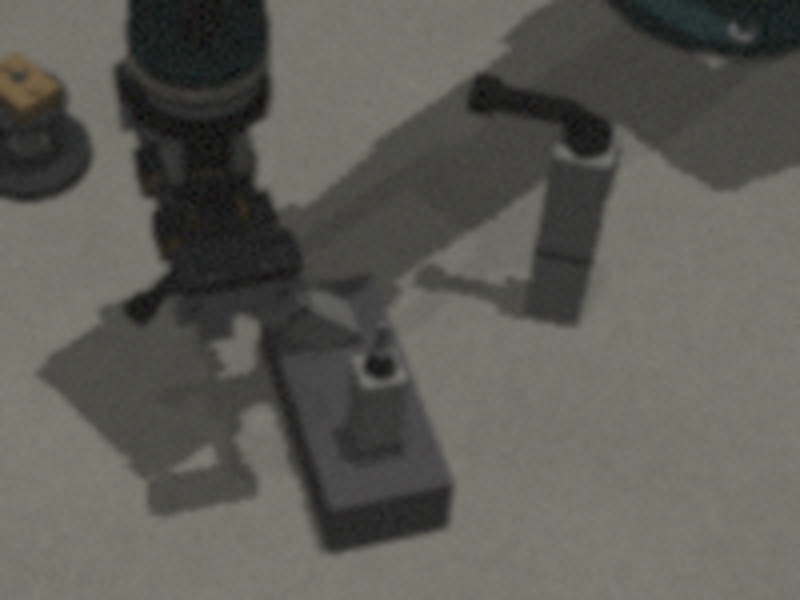

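```bash
cat > f4.py <<'E'
exec(open("fit3.py").read().split('v=lambda')[0])
v=lambda y:80+(y+.5)/2.6-.5
k=2.6
run("P10",v(2),v(171),v(488),113/k,154/k)
run("P9",90+40/2.6,90+172/2.6,90+445/2.6,105/k,154/k)
E
python3 f4.py
```

```text
yaw -0.48301191392407006
P10 47.5 [0.0818 0.0776] 1.8 [ 2.4 -0.9 -4.7  2.1 -2.3  0.6]
P9 34.7 [0.076  0.0578] 1.4 [ 2.3 -1.3 -3.9  1.5 -1.   0.5]
```

```bash
sed -i 's/^Tt=np.eye(4).*$/R=Ro.from_euler("xyz",[2.742,1.571,2.261]).as_matrix();Tt=np.eye(4);Tt[:3,:3]=R;Tt[:3,3]=[.4503,-.1546,.1593]/' fit3.py; python3 f4.py
```

```text
yaw -0.48301191392407006
P10 47.6 [0.0073 0.1061] 1.8 [ 2.4 -0.8 -4.7  2.  -2.3  0.6]
P9 34.7 [0.0097 0.1022] 1.4 [ 2.3 -1.3 -3.9  1.4 -1.   0.5]
```

>>> send_rows([
  [-1,-0.01,0,0,0],
  [-1,-0.025,0,0,0],
  [-1,-0.045,0,0,0],
  [-1,-0.065,0,0,0],
  [-1,-0.075,0,0,0],
])

```text
time: 9.83
tool_pos: [0.5929, 0.0539, 0.1641]
ee_rot: [0.417, 1.565, -0.066]
wrist_force: [1.4, -0.3, 0.1]
width: 0.0258
```

```bash
python3 g.py .4639 -.1632 .158 -.481
```

```text
9.8333 [-0.    0.19  1.33 -0.    1.61 -1.09] [0.5929 0.0539 0.1641] [ 0.417  1.565 -0.066] w 0.0258 F [ 1.4 -0.3  0.1]
[ 0.0244 -0.2522 -0.0136] -0.0016
```

>>> send_rows([
  [-1,0,-0.02,-0.001,0],
  [-1,0,-0.05,-0.003,0],
  [-1,0,-0.085,-0.005,0],
  [-1,0,-0.12,-0.007,0],
  [-1,0,-0.15,-0.009,0],
])

```text
time: 10.25
tool_pos: [0.5127, -0.0763, 0.1606]
ee_rot: [-0.639, 1.57, -1.121]
wrist_force: [-0.3, -0.0, -1.3]
width: 0.026
```

>>> send_rows([
  [-1,0.005,-0.03,-0.002,0],
  [-1,0.01,-0.06,-0.004,0],
  [-1,0.015,-0.085,-0.005,0],
  [-1,0.015,-0.102,-0.005,0],
  [-1,0.015,-0.102,-0.005,0],
])

```text
time: 10.67
tool_pos: [0.4604, -0.1654, 0.1453]
ee_rot: [-1.486, 1.569, -1.973]
wrist_force: [0.4, 0.8, -1.4]
width: 0.0256
```

>>> send_rows([
  [-1,0,0,0,0],
  [-1,0,0,0,0],
  [-1,0,0,0,0],
])

```text
time: 10.92
tool_pos: [0.4625, -0.1621, 0.1457]
ee_rot: [0.549, 1.57, 0.068]
wrist_force: [0.2, -0.2, -1.7]
width: 0.026
```

```bash
python3 g.py .4639 -.1632 .1334 -.481; python3 - <<'E'
from bench import robot
import cv2,numpy as np,json
o=robot.get_obs();np.savez("pics/st9.npz",p=o["tool_pos"],r=o["ee_rot"])
for n in("wrist","scene","top"):
    s=robot.snapshot(n);cv2.imwrite(f"pics/{n}9.png",s["image"][:,:,::-1]);np.savez(f"pics/{n}9.npz",**s)
im=cv2.imread("pics/scene9.png");cv2.imwrite("pics/s9.png",cv2.convertScaleAbs(cv2.resize(im[90:160,235:330],None,fx=8,fy=8,interpolation=cv2.INTER_CUBIC),alpha=1.6))
im=cv2.imread("pics/wrist9.png");cv2.imwrite("pics/w9.png",cv2.convertScaleAbs(cv2.resize(im[70:390,260:400],None,fx=1.8,fy=1.8,interpolation=cv2.INTER_CUBIC),alpha=1.6))
E
```

```text
10.9167 [-0.45 -0.03  1.61  0.    1.56 -1.54] [ 0.4625 -0.1621  0.1457] [0.549 1.57  0.068] w 0.026 F [ 0.2 -0.2 -1.7]
[ 0.0313 -0.0004  0.0017] -0.0005
```

View pics/s9.png

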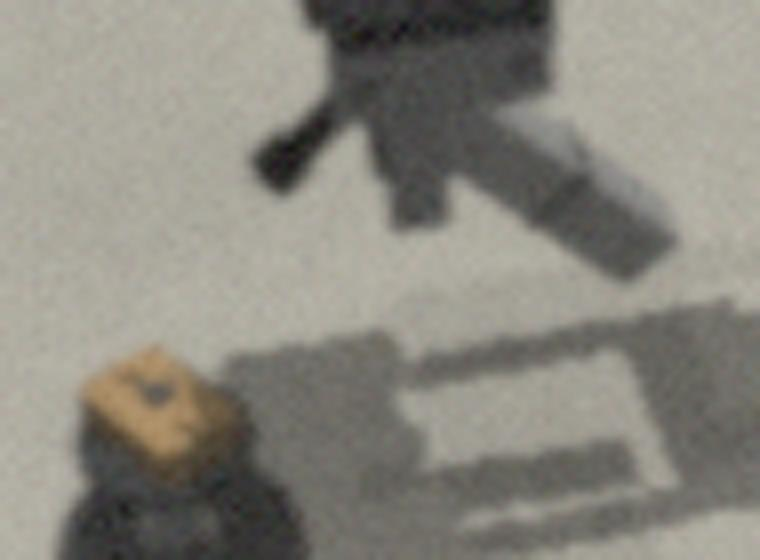

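View pics/w9.png

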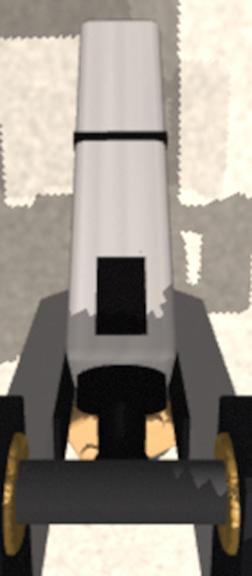

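View pics/top9.png

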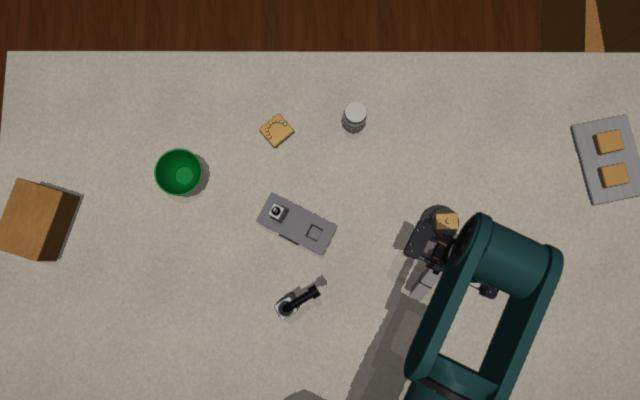

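```bash
cat > fit5.py <<'E'
from h import *
import cv2,sys
st=np.load("pics/st9.npz");R=Ro.from_euler('xyz',st["r"]).as_matrix();t=st["p"];grasp=t-.0188*R[:,0]
psi=np.arctan2(R[1,2],R[0,2])
W=dict(np.load("pics/wrist9.npz"));S=dict(np.load("pics/scene9.npz"))
L=lambda th:Ro.from_euler('ZY',[psi,th]).as_matrix()
P=lambda q,p:q[1:4]+L(q[0])@np.array(p)
s8=lambda a,b:(235+(a+.5)/8-.5,90+(b+.5)/8-.5)
w=lambda a,b:(260+(a+.5)/1.8-.5,70+(b+.5)/1.8-.5)
b=-.014
obs=[(W,(b,-.013,0),w(82,19)),(W,(b,.013,0),w(161,19)),(W,(b,-.013,.115),w(67,362)),(W,(b,.013,.115),w(175,362)),
 (S,(.055,0,.130),s8(266,177)),(S,(.014,.013,0),s8(627,284)),(S,(b,.013,0),s8(668,245))]
sg=lambda c:1.
def f(q):
    r=[]
    for c,p,u in obs:
        sh=q[4:6] if c is W else q[6:8]; r.append((proj("",P(q,p),c)+sh-np.array(u)))
    gl=L(q[0]).T@(grasp-q[1:4])
    return np.r_[np.concatenate(r),q[4:6]/3,q[6:8]/.8,gl[1]/.0015]
q0=np.r_[.8,grasp-L(.8)@[0.01,0,.095],0,0,0,0]
r=least_squares(f,q0,x_scale=[.1,.01,.01,.01,1,1,1,1]);q=r.x
cov=np.linalg.inv(r.jac.T@r.jac)
print("th",np.degrees(q[0]),np.degrees(cov[0,0]**.5),"shifts",q[4:].round(1),"sd",np.sqrt(np.diag(cov))[1:4].round(4));print(r.fun.round(1))
gl=L(q[0]).T@(grasp-q[1:4]);print("grasp in lamp",gl.round(4))
lens=P(q,(.055,0,.13));beam=L(q[0])[:,0];crown=np.array([.5446,-.205,.09])
v=crown-lens;print("lens",lens.round(4),"along",v@beam,"off",(L(q[0]).T@v).round(4))
want=crown-.05*beam-lens;print("TCP shift world",want.round(4),"tool",(R.T@want).round(4))
def ov(n,c,x,y,ww,h,k,sh,alpha=1.5):
    im=cv2.convertScaleAbs(cv2.resize(cv2.imread(f"pics/{n}9.png")[y:y+h,x:x+ww],None,fx=k,fy=k,interpolation=cv2.INTER_CUBIC),alpha=alpha)
    pp=lambda p:tuple(int(a) for a in ((proj("",p,c)+sh-[x,y])*k+k/2))
    H=[(sx*.014,sy*.013,z) for z in(0,.115) for sx in(-1,1) for sy in(-1,1)]
    for i in range(8):
        for j in range(i):
            if bin(i^j).count("1")==1: cv2.line(im,pp(P(q,H[i])),pp(P(q,H[j])),(0,160,0),1)
    a=np.linspace(0,6.28,25);cv2.polylines(im,[np.array([pp(P(q,(.055,.009*np.cos(z),.130+.009*np.sin(z)))) for z in a])],True,(0,0,255),1)
    cv2.line(im,pp(lens),pp(lens+beam*.05),(255,0,0),1);cv2.circle(im,pp(crown),3,(255,0,255),1);cv2.circle(im,pp(grasp),3,(255,0,255),1)
    cv2.imwrite(f"pics/o_{n}.png",im)
ov("scene",S,235,90,95,70,8,q[6:8]);ov("wrist",W,260,70,140,320,1.8,q[4:6])
E
python3 fit5.py
```

```text
th 44.23067029199094 0.8653153235896672 shifts [ 1.4 -1.  -0.4 -1.1] sd [0.0014 0.001  0.0011]
[-0.1  0.   0.   0.  -1.   0.   0.9  0.  -0.5  0.6 -0.4  1.4  1.5 -0.3
  0.5 -0.3 -0.5 -1.4  0.2]
grasp in lamp [0.0178 0.0003 0.0993]
lens [ 0.505  -0.1846  0.1606] along 0.0811460046716078 off [ 0.0811  0.0002 -0.0195]
TCP shift world [ 0.0078 -0.0038 -0.0357] tool [0.0357 0.0002 0.0087]
```

View pics/o_scene.png

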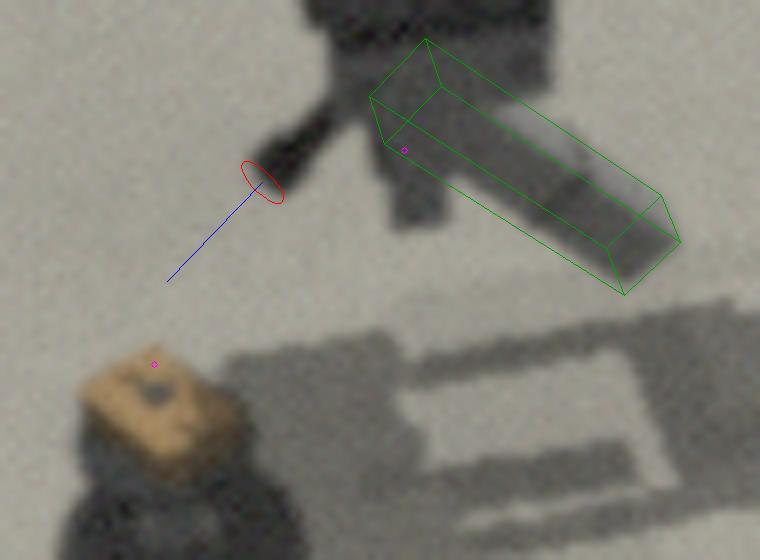

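View pics/o_wrist.png

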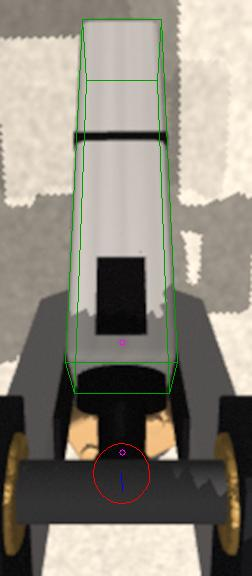

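```bash
python3 - <<'E'
s=open("fit5.py").read()
s=s.replace("(S,(.014,.013,0),s8(627,284)),(S,(b,.013,0),s8(668,245))","(S,(0,.013,.002),s8(648,262)),(S,(0,.013,.0432),s8(562,201))")
open("fit6.py","w").write(s)
E
python3 fit6.py
```

```text
th 44.22479210020981 0.8794814999240235 shifts [ 1.4 -0.7 -0.3 -1.3] sd [0.0014 0.001  0.0011]
[-0.1 -0.   0.1 -0.  -1.1  0.1  0.9  0.1 -0.3  0.4  0.1  0.3  0.6  1.3
  0.5 -0.2 -0.4 -1.6  0.2]
grasp in lamp [0.0181 0.0003 0.0993]
lens [ 0.5048 -0.1845  0.1608] along 0.08142422276467906 off [ 0.0814  0.0003 -0.0195]
TCP shift world [ 0.008  -0.0039 -0.0359] tool [0.0359 0.0002 0.0089]
```

View pics/o_scene.png

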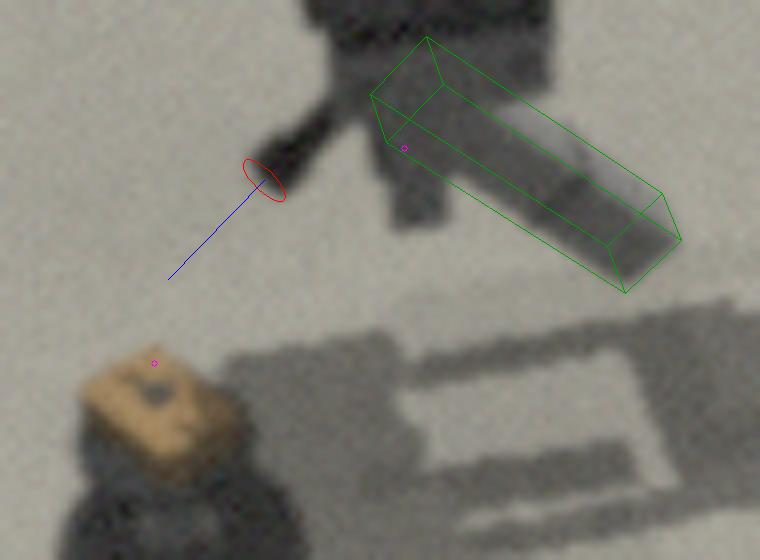

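```bash
cat >> fit6.py <<'E'
print("--- scene plane")
d=np.array([np.cos(psi),np.sin(psi),0]);nn=np.array([-d[1],d[0],0])
def pl(px,off=0):
    o_,r_=ray("",*px,S);return o_+r_*((grasp+off*nn-o_)@nn)/(r_@nn)
l2=pl(s8(266,177));g2=pl(s8(318,127)) # guide axis point
hb=pl(s8(648,262),.013);hr=pl(s8(562,201),.013)
print("lens",l2.round(4),"rel grasp",((l2-grasp)@d).round(4),(l2-grasp)[2].round(4))
e=hr-hb;print("handle tilt",np.degrees(np.arctan2(e@d,e[2])),np.linalg.norm(e))
e=l2-g2;print("guide tilt",np.degrees(np.arctan2(-e[2],e@d)))
e=l2-hb+.013*nn;print("lens-bottom dist",np.linalg.norm(e),"expect",np.hypot(.055,.128),"tilt",np.degrees(np.arctan2(e@d,e[2])-np.arctan2(.055,.128)))
print("crown rel plane",(crown-grasp)@nn)
E
sed -i 's#q\[4:6\]/3,q\[6:8\]/.8#q[4:6]/6,q[6:8]/.4#' fit6.py; python3 fit6.py
```

```text
th 43.58754986998034 0.8306397415796356 shifts [ 2.3 -1.8 -0.1 -0.5] sd [0.0017 0.0011 0.001 ]
[ 0.1 -0.1  0.3 -0.1 -1.5  0.1  1.1  0.1 -0.2  0.4  0.1  0.8  0.7  1.7
  0.4 -0.3 -0.2 -1.2  0.5]
grasp in lamp [0.0191 0.0007 0.0981]
lens [ 0.5047 -0.185   0.1629] along 0.0825954170726326 off [ 0.0826  0.0007 -0.0221]
TCP shift world [ 0.0078 -0.0033 -0.0385] tool [0.0385 0.0007 0.0084]
--- scene plane
lens [ 0.5046 -0.184   0.1665] rel grasp 0.0475 0.002
handle tilt 42.07929901695156 0.044490578170297466
guide tilt 41.87049627868214
lens-bottom dist 0.1374667836777922 expect 0.13931618714277247 tilt 44.141547298629554
crown rel plane -5.072344205499621e-05
```

>>> send_rows([
  [-1,0.008,0,0.002,0],
  [-1,0.018,0,0.004,0],
  [-1,0.028,0,0.006,0],
  [-1,0.036,0,0.0085,0],
  [-1,0.036,0,0.0085,0],
])

```text
time: 11.48
tool_pos: [0.4681, -0.1662, 0.1061]
ee_rot: [-3.1, 1.565, 2.701]
wrist_force: [-0.2, -0.0, -1.6]
width: 0.0256
```

>>> send_rows([
  [-1,0,0,0,0],
  [-1,0,0,0,0],
  [-1,0,0,0,0],
])

```text
time: 11.73
tool_pos: [0.4697, -0.167, 0.11]
ee_rot: [-0.047, 1.57, -0.53]
wrist_force: [-0.4, 0.1, -0.6]
width: 0.0258
```

```bash
python3 g.py .4639 -.1632 .1334 -.481; python3 - <<'E'
from bench import robot
import cv2,numpy as np,json
o=robot.get_obs();np.savez("pics/st9.npz",p=o["tool_pos"],r=o["ee_rot"])
for n in("wrist","scene","top"):
    s=robot.snapshot(n);cv2.imwrite(f"pics/{n}9.png",s["image"][:,:,::-1]);np.savez(f"pics/{n}9.npz",**s)
# average several scene frames against noise
A=np.mean([robot.snapshot("scene")["image"].astype(float) for _ in range(4)],0).astype(np.uint8)[:,:,::-1]
cv2.imwrite("pics/scene9.png",A);im=A
cv2.imwrite("pics/s9.png",cv2.convertScaleAbs(cv2.resize(im[100:170,235:330],None,fx=8,fy=8,interpolation=cv2.INTER_CUBIC),alpha=1.6))
im=cv2.imread("pics/wrist9.png");cv2.imwrite("pics/w9.png",cv2.convertScaleAbs(cv2.resize(im[70:390,260:400],None,fx=1.8,fy=1.8,interpolation=cv2.INTER_CUBIC),alpha=1.6))
im=cv2.imread("pics/top9.png");cv2.imwrite("pics/t9.png",cv2.resize(im[190:250,390:490],None,fx=8,fy=8,interpolation=cv2.INTER_CUBIC))
E
```

```text
11.7333 [-0.46  0.01  1.64 -0.    1.49 -1.54] [ 0.4697 -0.167   0.11  ] [-0.047  1.57  -0.53 ] w 0.0258 F [-0.4  0.1 -0.6]
[-0.0044  0.0007 -0.0069] -0.002
```

View pics/s9.png

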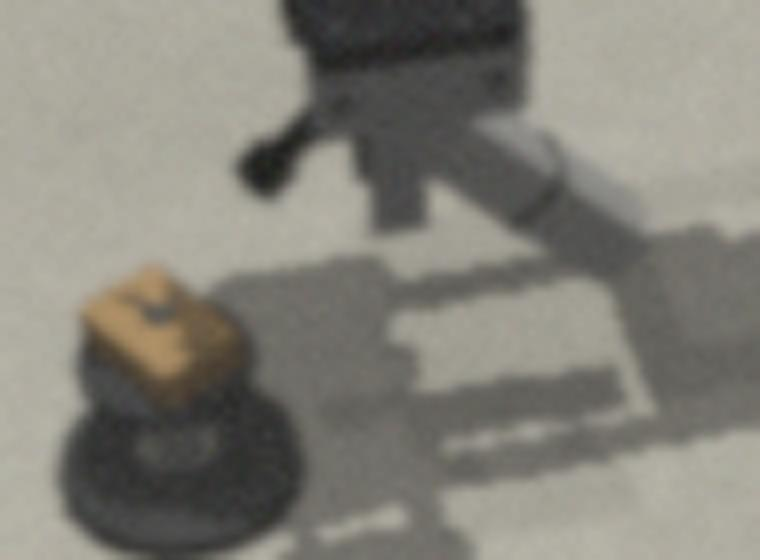

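View pics/w9.png

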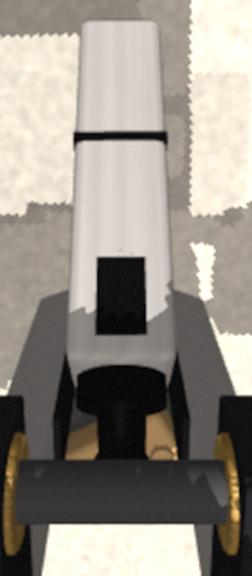

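View pics/t9.png

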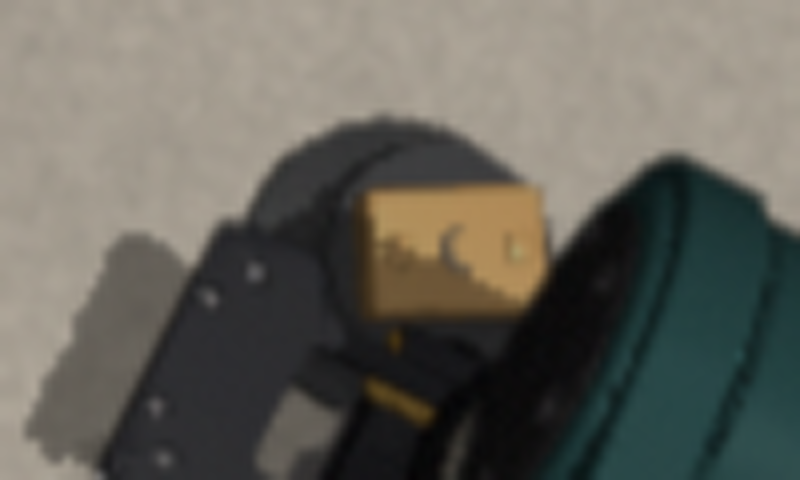

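```bash
sed -i 's#90+(b+.5)/8-.5)#100+(b+.5)/8-.5)#; s#s8(266,177)#s8(252,181)#g; s#s8(648,262)#s8(628,260)#g; s#s8(562,201)#s8(540,201)#g; s#s8(318,127)#s8(307,128)#; s#S,235,90,95,70,8#S,235,100,95,70,8#' fit6.py; python3 fit6.py
```

```text
th 43.63226963788386 0.8470096465347756 shifts [ 2.4 -0.6 -0.1 -0.5] sd [0.0017 0.0011 0.0011]
[ 0.1 -0.1  0.4 -0.1 -1.6  0.1  1.1  0.1 -0.3  0.5 -0.2  0.9  0.8  2.
  0.4 -0.1 -0.2 -1.4  0.5]
grasp in lamp [0.0196 0.0007 0.0985]
lens [ 0.5113 -0.1897  0.1272] along 0.05217137029908692 off [ 0.0522  0.0019 -0.0017]
TCP shift world [ 0.0013  0.0015 -0.0027] tool [0.0027 0.0019 0.0004]
--- scene plane
lens [ 0.511  -0.1887  0.1313] rel grasp 0.0466 0.0025
handle tilt 42.484330868840914 0.04589113998035773
guide tilt 42.392179770638535
lens-bottom dist 0.13795648897406876 expect 0.13931618714277247 tilt 44.34892378913959
crown rel plane 0.001157242616966083
```

View pics/o_scene.png

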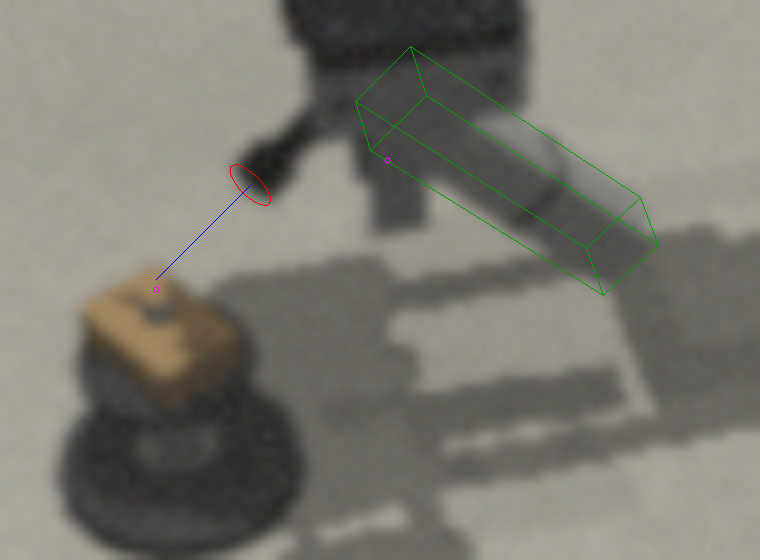

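>>> send_rows([
  [-1,0.002,0.001,0,0],
  [-1,0.004,0.0015,0,0],
  [-1,0.004,0.0015,0,0],
  [-1,0.004,0.0015,0,0],
  [-1,0.004,0.0015,0,0],
])

```text
time: 12.5
tool_pos: [0.4701, -0.1655, 0.1054]
ee_rot: [-2.463, 1.571, -2.946]
wrist_force: [0.6, -0.0, -1.1]
width: 0.0253
```

>>> send_rows([
  [-1,0,0,0,0],
  [-1,0,0,0,0],
  [-1,0,0,0,0],
  [-1,0,0,0,0],
  [-1,0,0,0,0],
])

```text
time: 12.92
tool_pos: [0.4701, -0.1655, 0.1055]
ee_rot: [-0.48, 1.571, -0.963]
wrist_force: [0.6, -0.1, -1.5]
width: 0.0259
```

```bash
python3 g.py .4639 -.1632 .1334 -.481; python3 - <<'E'
from bench import robot
import cv2,numpy as np,json
o=robot.get_obs();np.savez("pics/st9.npz",p=o["tool_pos"],r=o["ee_rot"])
for n in("wrist","scene","top"):
    s=robot.snapshot(n);cv2.imwrite(f"pics/{n}9.png",s["image"][:,:,::-1]);np.savez(f"pics/{n}9.npz",**s)
A=np.mean([robot.snapshot("scene")["image"].astype(float) for _ in range(4)],0).astype(np.uint8)[:,:,::-1]
cv2.imwrite("pics/scene9.png",A);im=A
cv2.imwrite("pics/s9.png",cv2.convertScaleAbs(cv2.resize(im[100:145,240:300],None,fx=12,fy=12,interpolation=cv2.INTER_CUBIC),alpha=1.8))
im=cv2.imread("pics/wrist9.png");cv2.imwrite("pics/w9.png",cv2.convertScaleAbs(cv2.resize(im[70:390,260:400],None,fx=1.8,fy=1.8,interpolation=cv2.INTER_CUBIC),alpha=1.6))
E
```

```text
12.9167 [-0.45  0.01  1.65 -0.    1.48 -1.54] [ 0.4701 -0.1655  0.1055] [-0.48   1.571 -0.963] w 0.0259 F [ 0.6 -0.1 -1.5]
[-0.0089 -0.0008 -0.0066] -0.0018
```

View pics/s9.png

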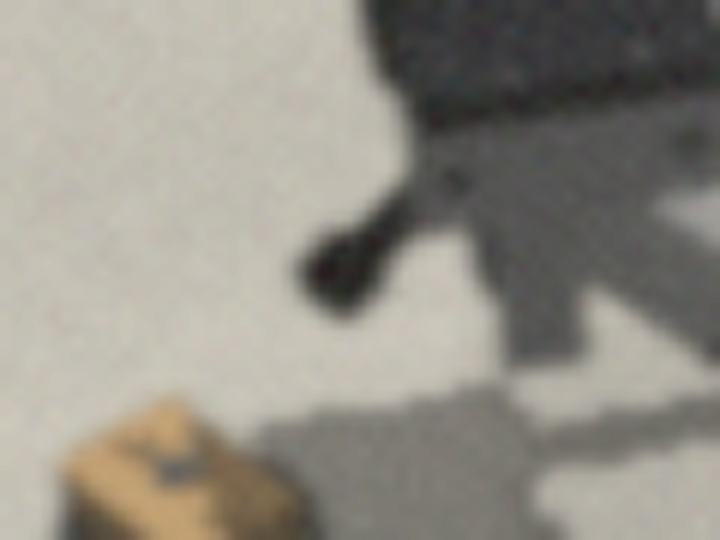

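View pics/w9.png

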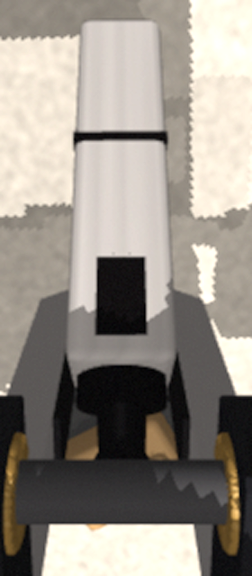

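```bash
python3 - <<'E'
from h import *
st=np.load("pics/st9.npz");R=Ro.from_euler('xyz',st["r"]).as_matrix();grasp=st["p"]-.0188*R[:,0]
S=dict(np.load("pics/scene9.npz"));psi=np.arctan2(R[1,2],R[0,2]);d=np.array([np.cos(psi),np.sin(psi),0]);n=np.array([-d[1],d[0],0])
crown=np.array([.5446,-.205,.09])
o_,r_=ray("",240+322.5/12-.5,100+290.5/12-.5,S);l=o_+r_*((grasp-o_)@n)/(r_@n)
for nm,lens in(("scene",l),("model",grasp+d*np.r_[.0478]+[0,0,-.0017])):
  for th in(43,45.5):
    t=np.radians(th);b=np.cos(t)*d-np.sin(t)*np.array([0,0,1]);zz=np.sin(t)*d+np.cos(t)*np.array([0,0,1]);v=crown-lens
    print(nm,th,lens.round(4),"along",(v@b).round(4),"y",(v@n).round(4),"z",(v@zz).round(4))
E
```

```text
scene 43 [ 0.5115 -0.1872  0.1272] along 0.0528 y -0.0004 z -0.0015
scene 45.5 [ 0.5115 -0.1872  0.1272] along 0.0529 y -0.0004 z 0.0008
model 43 [ 0.5125 -0.1877  0.1226] along 0.0489 y -0.0004 z 0.001
model 45.5 [ 0.5125 -0.1877  0.1226] along 0.0488 y -0.0004 z 0.0032
```

```bash
python3 - <<'E'
from bench import robot
import numpy as np
o=robot.get_obs();print(o["time"],np.round(o["qvel"],4),np.round(o["wrist_force"],1))
print(robot.close_job())
E
```

```text
13.2667 [ 0.0005 -0.      0.001  -0.0017  0.0003 -0.0016] [-0.7 -0.2 -0.4]
the job is handed in; nothing more can be done
None
```

I drew the smaller lamp straight up out of the stand, tipped it forward and handed the job in at 13.3 s. At that moment the arm was holding it still in front of the crown. The arm can only turn about the fingers' axis. So I tipped the lamp by pivoting its handle in the grip against the socket's front rim, in two passes because the first reached only about 34°.

**Last checks:**

| Check | Result |
|---|---|
| Forward tilt | about 44° by the combined fit; single estimates 42 to 47.5° |
| Lens to crown | about 49 mm by the wrist-and-scene fit, 53 mm from the scene image alone |
| Beam offset from crown centre | under 1 mm sideways, at most about 3 mm up or down |
| Steadiness | arm speeds near zero; wrist force no more than the lamp's weight |
| Grip | handle still at 26 mm, its place in the wrist picture unchanged since the second tipping |

- **Surroundings:** In the last top view I looked at across the whole table, taken just before the final approach, the wax knife, bowl, jar and arch model had not moved. A later close-up of the model stand showed it in place.
- **What did not go as planned:** The handle slid sideways in the pads while tipping, so it is held off-centre. Estimates of the offset differ, at about 10 to 20 mm. I saw no slipping afterwards.
- **Where the checks disagreed:** The wrist and scene pictures put the lens height 4 to 5 mm apart, so I settled between them.

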